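# Change over a batch of bolts in the parts dryer and set its timer

## Task

The bright bolts in the bench parts dryer are dry: swing the lid right back so that it stays open by itself, put every dry bolt in the tin tray, and lay every washed dark bolt from the drip mat flat on the dryer's mesh, not on top of one another. Then shut the lid and, with it shut, turn the timer (the inner pointer knob) clockwise until it points at the red mark, without disturbing the heat setting (the outer ring). Leave the tape measure, the screwdriver and the jar where they are.

Things in the scene. Friction and masses are not known exactly. Their poses are not given: they have to be found in the camera images.
- dryer: Parts dryer, green steel box fixed on the bench, 150 mm deep (x), 320 wide (y). Origin: centre of its underside; x points to the far (hinge) side, y left, z up. Right part, y -160 to 50: chamber under the lid, 6 mm walls, inside 138 (x) by 198 (y) mm, mesh floor at 50, rim at 85 above the bench. Left part, y 48 to 160: control pod, top at 55, concentric knobs on an upright axis at x 0, y 105.
- mesh_centre (a point): Centre of the chamber's mesh floor, on its surface (50 mm above the bench); axes as dryer.
- dryer_lid (a joint): Lid angle, rad: 0 shut, up to 2.0 open against its stop. It weighs 0.35 kg with a damped hinge: it sinks shut slowly if let go below about 1.5 and falls back to the stop beyond 1.6, where it stays by itself.
- lid_hinge (a point): Point on the lid's hinge line (it runs along the dryer's y) at the middle of the lid, 87 mm above the bench, at the far side of the dryer.
- lid_bar (a point): Middle of the lid's round steel handle bar: 10 mm thick, 96 mm clear along the dryer's y between two stays, 31 mm clear of the lid's near edge, in the lid's plane, 186 mm from the hinge line. Shut, it is 89 mm above the bench with open air below. It moves with the lid and can be pinched from straight above at every lid angle.
- timer_knob (a joint): Timer, the INNER knob: a black pointer bar across the dial axis, 12 mm wide, 38 long, 25 tall (74 to 99 mm above the bench), white line on top from centre to the pointed end. rad, clockwise from above, 0 to 4.712; at 0 it points near left (135 degrees counter-clockwise from the dryer's x axis). The red mark is at 2.75. Stays where left; turns with 0.03 N m.
- timer_grip (a point): On the dial axis at mid height of the timer's pointer bar, 86.5 mm above the bench; its x axis runs along the bar to the pointed end, z up.
- red_mark (a point): Red tick, 12 x 5 mm, longest on the dial, on the pod's black panel just outside the knobs (41 mm from the dial axis), among white ticks.
- heat_ring (a joint): Heat: the OUTER knob, a grey ribbed ring 65 mm in diameter round the timer, its top 70 mm above the bench (4 mm below the timer's bar). rad, clockwise from above, 0 to 4.712. Turns very easily when touched. To be left as it is.
- heat_line (a point): Orange index line on top of the heat ring, 25 mm from the dial axis; moves with the ring.
- tin_tray: Loose shallow tin tray, 90 (x) by 150 (y) mm, 2 mm walls 20 mm high, 0.3 kg. Origin: centre of its underside.
- board: Plywood board fixed on the bench, 280 (x) by 360 (y) mm, 30 mm thick, under the tray and the mat. Origin: centre of its underside.
- drip_mat: Blue ribbed plastic drip mat fixed on the board, 170 (x) by 130 (y) mm, 5 mm thick. Origin: centre of its underside.
- tape_rule: Yellow tape measure 65 x 76 x 35 mm, bystander. Origin: centre of underside.
- red_driver: Red screwdriver lying down, 25 x 175 x 24 mm, bystander. Origin: centre of underside.
- jar: Screw jar, 62 mm diameter, 80 mm tall, bystander. Origin: centre of underside.
- dry_bolt_0_mid (a point): Bright hex bolt that starts on the dryer's mesh under the lid, lying roughly along the dryer's x axis, 15 mm over the head, tapering to about 8 mm at the shank end, 52 mm long along its y axis, 13 mm high lying down, 0.04 kg; this point is the middle of the bolt. May be absent.
- wet_bolt_0_mid (a point): Darker hex bolt that starts on the drip mat, 15 mm over the head, tapering to about 8 mm at the shank end, 52 mm long along its y axis, 13 mm high lying down, 0.04 kg; this point is the middle of the bolt. May be absent.
- dry_bolt_1_mid (a point): Bright hex bolt that starts on the dryer's mesh under the lid, lying roughly along the dryer's x axis, 15 mm over the head, tapering to about 8 mm at the shank end, 52 mm long along its y axis, 13 mm high lying down, 0.04 kg; this point is the middle of the bolt. May be absent.
- wet_bolt_1_mid (a point): Darker hex bolt that starts on the drip mat, 15 mm over the head, tapering to about 8 mm at the shank end, 52 mm long along its y axis, 13 mm high lying down, 0.04 kg; this point is the middle of the bolt. May be absent.
- dry_bolt_2_mid (a point): Bright hex bolt that starts on the dryer's mesh under the lid, lying roughly along the dryer's x axis, 15 mm over the head, tapering to about 8 mm at the shank end, 52 mm long along its y axis, 13 mm high lying down, 0.04 kg; this point is the middle of the bolt. May be absent.
- wet_bolt_2_mid (a point): Darker hex bolt that starts on the drip mat, 15 mm over the head, tapering to about 8 mm at the shank end, 52 mm long along its y axis, 13 mm high lying down, 0.04 kg; this point is the middle of the bolt. May be absent.

How it is judged:
By the outcome, as a careful person would: the job done as asked, in the order asked, and still so for the second after the job is handed in, with the robot touching nothing.
Of dry_bolt_0, dry_bolt_1, dry_bolt_2 only 2 to 3 are there at a start; the rules pass over those that are not, and their reading is None.
Of wet_bolt_0, wet_bolt_1, wet_bolt_2 only 2 to 3 are there at a start; the rules pass over those that are not, and their reading is None.
At some moment in a run one of wet_bolt_0, wet_bolt_1, wet_bolt_2 may be knocked a few centimetres aside while the robot is not near it.
Once in a run the grip may slacken for a moment while it holds something.
It also fails if it takes over 210 s, if anything falls off the work surface, if the arm or the gripper's body presses on something with over 40 N, if the wrist force passes 120 N, or if a joint passes its speed limit or range.

## Robot

A 6-joint arm with a two-finger parallel gripper is mounted at the origin on a cart in front of the work surface, level with it; the furniture and walls round the work are solid. World frame = base frame: x ahead of the robot, y to its left, z up, the work surface at z = 0. Lengths are in m, angles in rad, forces in N, time in s.
With the tool pointing down it reaches from about 0.325 to 0.9 m from the base axis. Payload 6.1 kg.
Tool frame: the origin (TCP) lies midway between the tips of the shut fingers; the grasp point (between the pads) lies r.grasp_offset behind it (r.grasp_offset is the distance from the TCP to the grasp point, in m); z points along the fingers, y is the line along which they close (so a half turn about z gives the same grasp; the last joint's range is limited). The gripper opens to 87 mm and grips with 3 to 60 N. Pads are 19 mm wide; open, the fingers measure 117 mm over their backs; the gripper's body (75 mm by 190 mm) begins 51 mm behind the grasp point.
Start: joints at [1.137, 0.22, 1.526, -0, 1.395, -0.126], TCP at [0.189, 0.596, 0.223] pointing down, gripper open.
Joint ranges: [-2.98, 2.98], [-0.91, 2.08], [0.09, 2.57], [-1.24, 4.39], [0.2, 2.65], [-2.68, 2.68]. Speed limits (rad/s): [2.57, 2.57, 3.01, 3.14, 3.14, 3.14].

## Interface

Orientations are given as a rotation vector (axis times angle).
In Python, from plant import monitor, vision, ticket, finder, r gives the robot as it stands.
- The arm moves only by the shell command python3 -m creep 'ROWS' [FORCE]. ROWS is JSON, a list of rows, each an object of numbers: "ax", "ay", "az": the turn, a rotation vector about the world's x, y, z in rad; "x", "y", "z": the shift along the world's x, y, z in mm; "claw": the opening, from -1 (shut) to 1 (fully open). In form: [{"ax": .., "ay": .., "az": .., "x": .., "y": .., "z": .., "claw": ..}, ...]. A call has 1 to 10 rows; each row shifts and turns the commanded pose from where the row before left it; what a row does not reach is not made up. A row lasts 1/10 s, in which the tool goes at most 50 mm and 8.59 degrees, less where a joint would pass 70% of its speed; a pose out of reach is approached as far as the arm can. A call with a gripper value outside its range is refused whole. The fingers move at their own pace and stop on an object; FORCE is the grip in N (left out, the last holds). Time passes only in rows, so rows that do not move let the fingers close. It gives the time, the measured TCP pose, the force, the opening and the grip force at its end, in the units of the state.
- monitor.sense(): the state, without advancing time (a new reading comes with each control period).
- vision.read_camera(name): name is "scene" or "side" or "wrist"; returns the picture (480x640x3 uint8, blue, green, red); there is no depth.
- vision.camera_info(name): a dict with "K" (3x3 intrinsics, pixels), "R" (3x3) and "t" (3): a world point X has camera coordinates R X + t; the wrist camera has in their place "T_tool_cam" (4x4, takes a point from camera to tool coordinates, whose origin is the TCP and whose axes are the flange's). Camera axes: x right, y down, z forward; pixel columns grow to the right and rows downward; lengths in m; the calibration is good to about 2 mm. A picture is of the moment at which its call begins: read the wrist's pose just before it. camera_info takes no time and is no camera call.
- ticket.hand_in(): hands the job in; it is judged then, once.
Trained networks look in the newest picture that a camera, given by its name, has taken for a name from the list of things; names that differ only in an ending like _2 or _b are one class to them, and where a whole thing is asked for, a point or a joint stands for the part that bears it (a point fixed in the world has none). Each returns a list of dicts, best first, with "p" (0 to 1); they miss things now and then, are a little off and sometimes report something else, mostly with a low value. They report only what shows in the picture. A call takes as long as a camera call.
- finder.silhouettes(label, camera): "pixels" (480x640 bool, what is visible of it) and "location" ([column, row] in pixels, amid what is visible of it).
The state is a dict: "time_s": time; "joint_pos": joint angles; "joint_velocities": joint speeds; "joint_efforts": joint torques, N m; "tool_pos": TCP position; "eef_rot": TCP orientation; "force": force on the tool from outside, world axes, zero at the start; "wrist_torque": the same for the moment, N m; "gripper_width": finger opening in m; "finger_force": force on a finger pad.
Only numpy, scipy, OpenCV 4.12 (cv2) and the standard library are available. Lean on these libraries where they do the work, as an engineer would, in place of code of your own. Each camera call takes 0.05 s, during which the arm holds its last target. There are 200 camera calls.

## Working session

There is one attempt and no reset: what is moved stays moved. The work goes in short steps, Python scripts to look and compute and a shell command to move; the robot and the scene stay as the last step left them, time stands still between calls to the robot, and variables do not carry over. Pictures are saved under pics/ and viewed, at most 15 in all, crops included, and the job is handed in when it is done.

```bash
ls; mkdir -p pics
cat > h.py <<'E'
import numpy as np, cv2, json
from scipy.spatial.transform import Rotation as Ro
from plant import monitor, vision, ticket, finder, r
def cam(name):
    s=monitor.sense(); img=vision.read_camera(name); ci=vision.camera_info(name)
    K=np.array(ci["K"])
    if name=="wrist":
        T=np.array(ci["T_tool_cam"]); Rt=Ro.from_rotvec(s["eef_rot"]).as_matrix()
        Rw=Rt@T[:3,:3]; o=Rt@T[:3,3]+np.array(s["tool_pos"])
    else:
        R=np.array(ci["R"]); Rw=R.T; o=-R.T@np.array(ci["t"])
    return img,K,Rw,o
def onz(c,px,z):
    img,K,Rw,o=c
    d=Rw@np.linalg.inv(K)@np.array([px[0],px[1],1.0]); return o+d*(z-o[2])/d[2]
def proj(c,X):
    img,K,Rw,o=c
    p=K@(Rw.T@(np.array(X)-o)); return p[:2]/p[2]
def st():
    s=monitor.sense(); print(round(s["time_s"],2),np.round(s["tool_pos"],4),np.round(s["eef_rot"],3),np.round(s["force"],1),round(s["gripper_width"],4),np.round(s["finger_force"],1),np.round(s["joint_pos"],2))
E
python3 - <<'E'
from h import *
st(); print(r.grasp_offset)
for n in ["scene","side","wrist"]:
    c=cam(n); cv2.imwrite(f"pics/{n}0.png",c[0]); print(n,np.round(c[1],1).tolist(),np.round(c[2],3).tolist(),np.round(c[3],3))
E
```

```text
pics
0.0 [0.1891 0.595  0.2214] [-4.820e-01 -3.104e+00  3.000e-03] [-0.  -0.  -0.6] 0.0872 0.0 [ 1.14  0.22  1.53 -0.    1.39 -0.13]
0.0187
scene [[531.1, 0.0, 319.7], [0.0, 531.1, 238.8], [0.0, 0.0, 1.0]] [[0.843, -0.244, 0.48], [-0.538, -0.339, 0.772], [-0.026, -0.908, -0.417]] [-0.096 -1.057  0.644]
side [[472.0, 0.0, 320.6], [0.0, 472.0, 241.5], [0.0, 0.0, 1.0]] [[0.989, 0.071, -0.129], [0.147, -0.415, 0.898], [0.01, -0.907, -0.421]] [ 0.731 -1.156  0.628]
wrist [[397.7, 0.0, 317.9], [0.0, 397.7, 234.9], [0.0, 0.0, 1.0]] [[0.303, 0.919, 0.251], [0.953, -0.291, -0.082], [-0.002, 0.264, -0.965]] [0.12  0.617 0.383]
```

View pics/scene0.png

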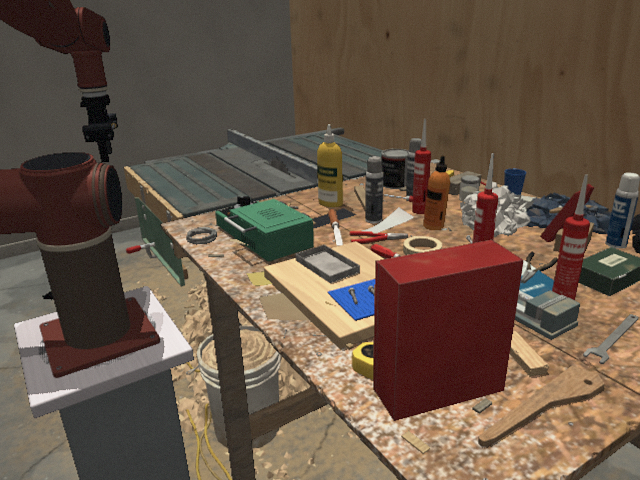

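View pics/side0.png

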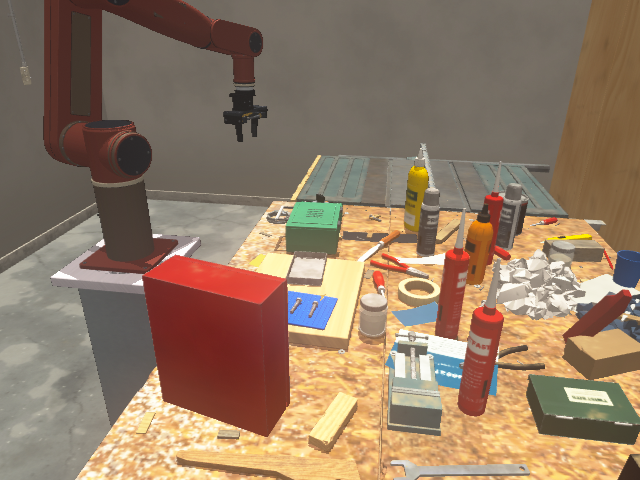

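Run:
```python
from h import *
for n in ["scene","side"]:
    c=cam(n)
    for l,z in [("lid_bar",.089),("dryer",.06),("timer_grip",.099),("heat_line",.07),("red_mark",.055),("tin_tray",.03),("board",.03),("drip_mat",.035),("wet_bolt_0_mid",.0415),("tape_rule",.03),("red_driver",.012),("jar",.08)]:
        for d in finder.silhouettes(l,n)[:4]:
            m=d["pixels"]
            print(n,l,round(d["p"],2),np.round(d["location"]),m.sum(),np.round(onz(c,d["location"],z),3)[:2])
```

```text
scene lid_bar 0.85 [268. 215.] 1718 [0.51  0.187]
scene dryer 0.8 [270. 226.] 4169 [0.509 0.176]
scene heat_line 0.46 [267. 226.] 4171 [0.492 0.163]
scene red_mark 0.59 [268. 226.] 4231 [0.508 0.189]
scene tin_tray 0.66 [330. 261.] 1401 [ 0.559 -0.049]
scene tin_tray 0.49 [245. 202.] 96 [0.566 0.47 ]
scene board 0.88 [326. 288.] 4984 [ 0.477 -0.157]
scene board 0.66 [357. 297.] 1108 [ 0.511 -0.229]
scene drip_mat 0.6 [357. 295.] 1117 [ 0.511 -0.231]
scene wet_bolt_0_mid 0.6 [352. 292.] 45 [ 0.504 -0.223]
scene tape_rule 0.62 [362. 358.] 636 [ 0.389 -0.414]
scene tape_rule 0.61 [356. 292.] 85 [ 0.522 -0.211]
scene tape_rule 0.3 [268. 226.] 4179 [0.535 0.243]
scene tape_rule 0.17 [381. 252.] 221 [ 0.694 -0.085]
scene red_driver 0.53 [383. 251.] 185 [ 0.727 -0.055]
side lid_bar 0.68 [313. 215.] 1314 [0.516 0.181]
side dryer 0.92 [315. 225.] 2713 [0.521 0.176]
side timer_grip 0.58 [318. 198.] 56 [0.512 0.31 ]
side red_mark 0.96 [314. 227.] 2681 [0.521 0.168]
side red_mark 0.3 [313. 213.] 1353 [0.497 0.288]
side tin_tray 0.78 [307. 264.] 1186 [ 0.532 -0.027]
side board 0.87 [333. 292.] 4223 [ 0.62  -0.163]
side drip_mat 0.85 [311. 308.] 1348 [ 0.582 -0.253]
side jar 0.88 [370. 312.] 1096 [ 0.717 -0.316]
side jar 0.56 [334. 291.] 4057 [ 0.633 -0.244]
```

```bash
python3 -m creep '[{"x":25,"y":-34,"z":13},{"x":25,"y":-34,"z":13},{"x":25,"y":-34,"z":13},{"x":25,"y":-34,"z":13},{"x":25,"y":-34,"z":13},{"x":25,"y":-34,"z":13},{"x":25,"y":-34,"z":13},{"x":25,"y":-34,"z":13},{"x":25,"y":-34,"z":13},{"x":25,"y":-34,"z":13}]'
python3 - <<'E'
from h import *
st()
c=cam("wrist"); cv2.imwrite("pics/w1.png",c[0]); print(c[3])
for l,z in [("lid_bar",.089),("timer_grip",.099),("heat_line",.07),("red_mark",.055),("tin_tray",.03)]:
    for d in finder.silhouettes(l,"wrist")[:3]:
        print(l,round(d["p"],2),np.round(d["location"]),d["pixels"].sum(),np.round(onz(c,d["location"],z),3)[:2])
E
```

```text
1.45 [0.1893 0.5956 0.2226] [-0.482 -3.104 -0.   ] [ 1.4 -0.3  0.4] 0.0871 0.0 [ 1.14  0.22  1.53  0.    1.39 -0.13]
[0.12030716 0.61734119 0.38425812]invalid input at $[0]: expected keys ax, ay, az, x, y, z, claw
```

View pics/w1.png

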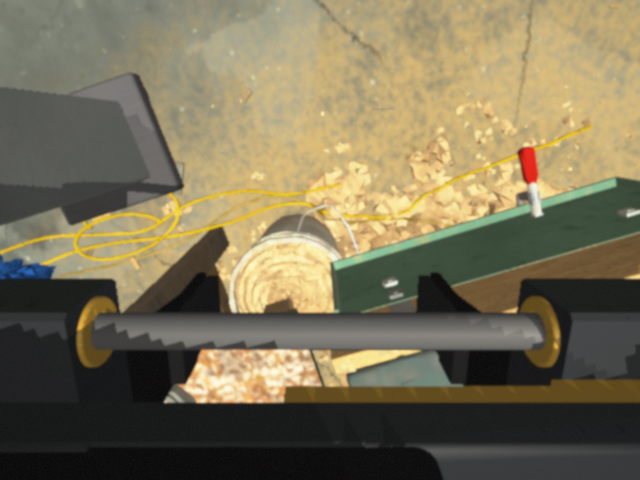

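```bash
python3 -m creep '[{"ax":0,"ay":0,"az":0,"x":30,"y":-34,"z":18,"claw":1},{"ax":0,"ay":0,"az":0,"x":30,"y":-34,"z":18,"claw":1},{"ax":0,"ay":0,"az":0,"x":30,"y":-34,"z":18,"claw":1},{"ax":0,"ay":0,"az":0,"x":30,"y":-34,"z":18,"claw":1},{"ax":0,"ay":0,"az":0,"x":30,"y":-34,"z":18,"claw":1},{"ax":0,"ay":0,"az":0,"x":30,"y":-34,"z":18,"claw":1},{"ax":0,"ay":0,"az":0,"x":30,"y":-34,"z":18,"claw":1},{"ax":0,"ay":0,"az":0,"x":30,"y":-34,"z":18,"claw":1},{"ax":0,"ay":0,"az":0,"x":30,"y":-34,"z":18,"claw":1},{"ax":0,"ay":0,"az":0,"x":30,"y":-34,"z":18,"claw":1}]'
python3 - <<'E'
from h import *
st()
c=cam("wrist"); cv2.imwrite("pics/w2.png",c[0]); print(c[3])
for l,z in [("lid_bar",.089),("timer_grip",.099),("heat_line",.07),("red_mark",.055),("tin_tray",.03)]:
    for d in finder.silhouettes(l,"wrist")[:3]:
        print(l,round(d["p"],2),np.round(d["location"]),d["pixels"].sum(),np.round(onz(c,d["location"],z),3)[:2])
E
```

```text
time_s: 2.75
tool_pos: [0.4902, 0.254, 0.4036]
eef_rot: [0.481, 3.104, 0.001]
force: [-0.7, 0.3, 0.4]
gripper_width: 0.087
finger_force: 0.0
2.75 [0.4902 0.254  0.4036] [4.810e-01 3.104e+00 1.000e-03] [-0.7  0.3  0.4] 0.087 0.0 [ 0.34 -0.01  1.44  0.    1.71 -0.93]
[0.42109735 0.27570275 0.56522531]
lid_bar 0.97 [279. 217.] 21406 [0.51  0.197]
timer_grip 0.89 [398. 179.] 527 [0.507 0.348]
heat_line 0.7 [391. 171.] 1459 [0.5   0.345]
red_mark 0.95 [312. 202.] 32067 [0.51 0.24]
tin_tray 0.66 [128. 273.] 4516 [ 0.533 -0.045]
```

View pics/w2.png

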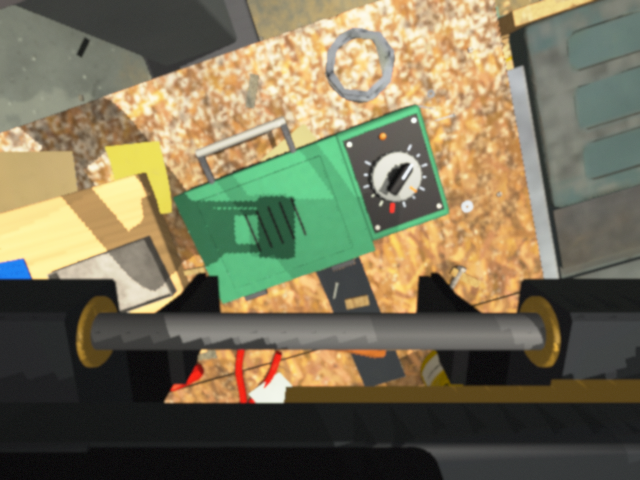

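Run:
```python
from h import *
c=cam("wrist"); np.save("pics/w2c.npy",np.r_[c[2].ravel(),c[3]])
pts={"bar a":((200,155),.089),"bar b":((287,124),.089),"pod NL":((417,104),.055),"pod FL":((447,212),.055),"lid NR":((176,197),.09),"lid FR":((222,302),.09),"pod/lid FL":((372,250),.09),"red":((392,208),.055),"dialtip":((408,166),.099),"dialtail":((390,192),.099),"screw NL":((414,121),.055),"screw FR":((381,230),.055),"screw FL":((434,208),.055),"screw NR":((349,145),.055)}
for k,(p,z) in pts.items(): print(k,np.round(onz(c,p,z),4)[:2])
a=onz(c,(200,155),.089);b=onz(c,(287,124),.089);d=b-a;print(np.linalg.norm(d),np.degrees(np.arctan2(-d[0],d[1])))
a=onz(c,(414,121),.055);b=onz(c,(434,208),.055);d=b-a;print(np.degrees(np.arctan2(d[1],d[0])))
a=onz(c,(176,197),.09);b=onz(c,(222,302),.09);d=b-a;print(np.linalg.norm(d),np.degrees(np.arctan2(d[1],d[0])))
cv2.imwrite("pics/w2z.png",cv2.resize(c[0][100:260,180:460],None,fx=2.8,fy=2.8,interpolation=cv2.INTER_CUBIC))
```

```text
bar a [0.4087 0.1362]
bar b [0.4063 0.2447]
pod NL [0.4309 0.4006]
pod FL [0.5732 0.4058]
lid NR [0.4461 0.0903]
lid FR [0.591  0.0933]
pod/lid FL [0.5817 0.2972]
red [0.5464 0.3387]
dialtip [0.4932 0.3637]
dialtail [0.5162 0.3361]
screw NL [0.4492 0.3923]
screw FR [0.5706 0.3173]
screw FL [0.5629 0.3908]
screw NR [0.4527 0.308 ]
0.10855329303957827 1.2357550751163098
-0.7476584135364662
0.14495272995834677 1.1868679790534853
```

View pics/w2z.png

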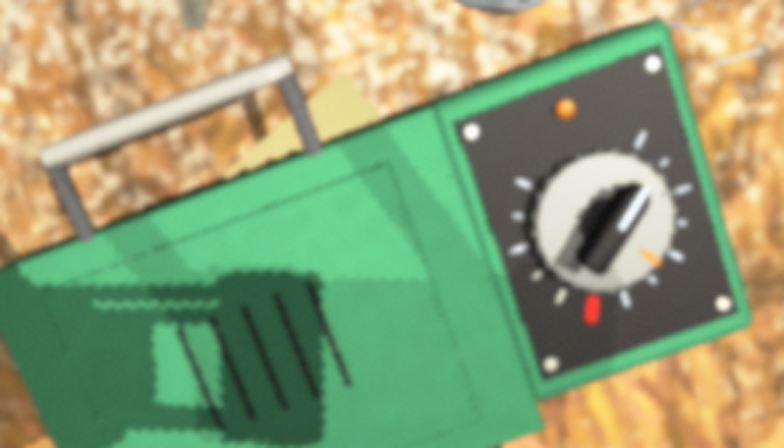

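```bash
python3 -m creep '[{"ax":0,"ay":0,"az":-0.138,"x":-9.2,"y":-7,"z":-16,"claw":-0.45},{"ax":0,"ay":0,"az":-0.138,"x":-9.2,"y":-7,"z":-16,"claw":-0.45},{"ax":0,"ay":0,"az":-0.138,"x":-9.2,"y":-7,"z":-16,"claw":-0.45},{"ax":0,"ay":0,"az":-0.138,"x":-9.2,"y":-7,"z":-16,"claw":-0.45},{"ax":0,"ay":0,"az":-0.138,"x":-9.2,"y":-7,"z":-16,"claw":-0.45},{"ax":0,"ay":0,"az":-0.138,"x":-9.2,"y":-7,"z":-16,"claw":-0.45},{"ax":0,"ay":0,"az":-0.138,"x":-9.2,"y":-7,"z":-16,"claw":-0.45},{"ax":0,"ay":0,"az":-0.138,"x":-9.2,"y":-7,"z":-16,"claw":-0.45},{"ax":0,"ay":0,"az":-0.138,"x":-9.2,"y":-7,"z":-16,"claw":-0.45},{"ax":0,"ay":0,"az":0,"x":0,"y":0,"z":0,"claw":-0.45}]'
python3 - <<'E'
from h import *
st()
c=cam("wrist"); cv2.imwrite("pics/w3.png",c[0]); print(c[3])
for l,z in [("lid_bar",.089),("timer_grip",.099),("heat_line",.07)]:
    for d in finder.silhouettes(l,"wrist")[:3]:
        print(l,round(d["p"],2),np.round(d["location"]),d["pixels"].sum(),np.round(onz(c,d["location"],z),3)[:2])
E
```

```text
time_s: 4.1
tool_pos: [0.4035, 0.1928, 0.2557]
eef_rot: [-2.195, -2.244, 0.007]
force: [-0.3, 1.1, -0.5]
gripper_width: 0.025
finger_force: 0.0
4.1 [0.4035 0.1928 0.2557] [-2.195 -2.244  0.007] [-0.3  1.1 -0.5] 0.025 0.0 [ 0.27 -0.24  1.92  0.    1.46  0.25]
[0.40254511 0.265107   0.4173255 ]
lid_bar 0.65 [452. 183.] 37380 [0.512 0.222]
timer_grip 0.9 [466.  19.] 1335 [0.506 0.341]
heat_line 0.57 [444.  34.] 2849 [0.499 0.337]
```

View pics/w3.png

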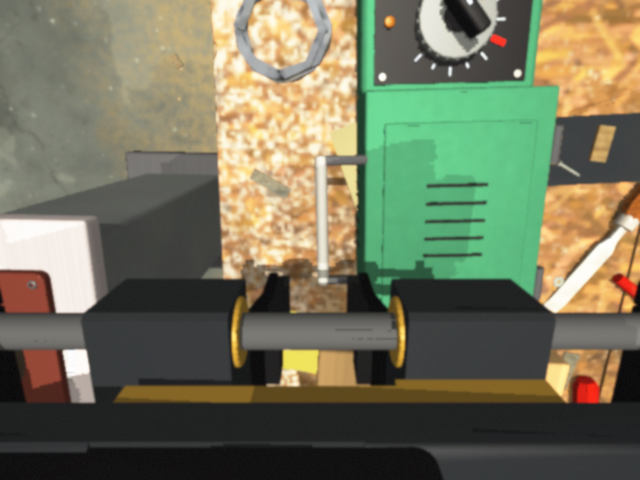

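Run:
```python
from h import *
c=cam("wrist")
for k,p,z in [("bar a",(322,160),.089),("bar b",(323,282),.089),("lid L near",(367,90),.09),("lid L far",(556,87),.09),("red",(498,41),.055),("ring c~",(456,22),.07)]: print(k,np.round(onz(c,p,z),4)[:2])
print(np.degrees(np.arctan2(c[2][1,0],c[2][0,0])), proj(c,[.4075,.1905,.089]))
```

```text
bar a [0.4093 0.2386]
bar b [0.4132 0.131 ]
lid L near [0.4432 0.2938]
lid L far [0.5913 0.2997]
red [0.5554 0.3384]
ring c~ [0.5136 0.3484]
1.4390541850755698 [318.28313555 216.95397436]
```

```bash
python3 -m creep '[{"ax":0,"ay":0,"az":0,"x":6,"y":-4,"z":-30,"claw":-0.45},{"ax":0,"ay":0,"az":0,"x":0,"y":0,"z":-30,"claw":-0.45},{"ax":0,"ay":0,"az":0,"x":0,"y":0,"z":-30,"claw":-0.45},{"ax":0,"ay":0,"az":0,"x":0,"y":0,"z":-30,"claw":-0.45},{"ax":0,"ay":0,"az":0,"x":0,"y":0,"z":-30,"claw":-0.45},{"ax":0,"ay":0,"az":0,"x":0,"y":0,"z":-25,"claw":-0.45},{"ax":0,"ay":0,"az":0,"x":0,"y":0,"z":-9,"claw":-0.45},{"ax":0,"ay":0,"az":0,"x":0,"y":0,"z":0,"claw":-1},{"ax":0,"ay":0,"az":0,"x":0,"y":0,"z":0,"claw":-1},{"ax":0,"ay":0,"az":0,"x":0,"y":0,"z":0,"claw":-1}]' 25; python3 -m creep '[{"ax":0,"ay":0,"az":0,"x":0,"y":0,"z":0,"claw":-1}]'
```

```text
time_s: 5.35
tool_pos: [0.4058, 0.1884, 0.073]
eef_rot: [-2.19, -2.238, 0.019]
force: [-19.3, 1.2, 3.3]
gripper_width: 0.0088
finger_force: 25.0
time_s: 5.45
tool_pos: [0.4058, 0.1883, 0.0731]
eef_rot: [-2.19, -2.239, 0.018]
force: [-20.1, 0.0, 2.5]
gripper_width: 0.0094
finger_force: 25.0
```

```bash
python3 - <<'E'
import numpy as np
t=np.arange(26)*.07; x=186*(1-np.cos(t)); z=186*np.sin(t)
print([tuple(np.round(v,1)) for v in zip(np.diff(x),np.diff(z))])
E
python3 -m creep '[{"ax":0,"ay":0,"az":0,"x":-3,"y":0,"z":0,"claw":-1},{"ax":0,"ay":0,"az":0,"x":0.5,"y":0,"z":13,"claw":-1},{"ax":0,"ay":0,"az":0,"x":1.4,"y":0,"z":13,"claw":-1},{"ax":0,"ay":0,"az":0,"x":2.3,"y":0,"z":12.8,"claw":-1},{"ax":0,"ay":0,"az":0,"x":3.1,"y":0.1,"z":12.6,"claw":-1},{"ax":0,"ay":0,"az":0,"x":4.0,"y":0.1,"z":12.4,"claw":-1}]'
```

```text
[(np.float64(0.5), np.float64(13.0)), (np.float64(1.4), np.float64(12.9)), (np.float64(2.3), np.float64(12.8)), (np.float64(3.2), np.float64(12.6)), (np.float64(4.0), np.float64(12.4)), (np.float64(4.9), np.float64(12.1)), (np.float64(5.7), np.float64(11.7)), (np.float64(6.5), np.float64(11.3)), (np.float64(7.3), np.float64(10.8)), (np.float64(8.0), np.float64(10.2)), (np.float64(8.7), np.float64(9.7)), (np.float64(9.4), np.float64(9.0)), (np.float64(10.0), np.float64(8.3)), (np.float64(10.6), np.float64(7.6)), (np.float64(11.1), np.float64(6.9)), (np.float64(11.5), np.float64(6.1)), (np.float64(11.9), np.float64(5.3)), (np.float64(12.2), np.float64(4.4)), (np.float64(12.5), np.float64(3.5)), (np.float64(12.7), np.float64(2.7)), (np.float64(12.9), np.float64(1.8)), (np.float64(13.0), np.float64(0.9)), (np.float64(13.0), np.float64(-0.1)), (np.float64(13.0), np.float64(-1.0)), (np.float64(12.9), np.float64(-1.9))]
time_s: 6.05
tool_pos: [0.4186, 0.189, 0.1395]
eef_rot: [-2.194, -2.244, 0.006]
force: [-8.2, 0.1, -1.2]
gripper_width: 0.0093
finger_force: 25.0
```

```bash
python3 -m creep '[{"ax":0,"ay":0,"az":0,"x":4.5,"y":0.1,"z":12.1,"claw":-1},{"ax":0,"ay":0,"az":0,"x":5.5,"y":0.1,"z":11.7,"claw":-1},{"ax":0,"ay":0,"az":0,"x":6.5,"y":0.1,"z":11.3,"claw":-1},{"ax":0,"ay":0,"az":0,"x":7.3,"y":0.1,"z":10.8,"claw":-1},{"ax":0,"ay":0,"az":0,"x":8,"y":0.1,"z":10.2,"claw":-1},{"ax":0,"ay":0,"az":0,"x":8.7,"y":0.1,"z":9.7,"claw":-1},{"ax":0,"ay":0,"az":0,"x":9.4,"y":0.1,"z":9,"claw":-1},{"ax":0,"ay":0,"az":0,"x":10,"y":0.1,"z":8.3,"claw":-1},{"ax":0,"ay":0,"az":0,"x":10.6,"y":0.1,"z":7.6,"claw":-1}]'
python3 -m creep '[{"ax":0,"ay":0,"az":0,"x":11.1,"y":0.2,"z":6.9,"claw":-1},{"ax":0,"ay":0,"az":0,"x":11.5,"y":0.2,"z":6.1,"claw":-1},{"ax":0,"ay":0,"az":0,"x":11.9,"y":0.2,"z":5.3,"claw":-1},{"ax":0,"ay":0,"az":0,"x":12.2,"y":0.2,"z":4.4,"claw":-1},{"ax":0,"ay":0,"az":0,"x":12.5,"y":0.2,"z":3.5,"claw":-1}]'
```

```text
time_s: 6.95
tool_pos: [0.4921, 0.1922, 0.2316]
eef_rot: [-2.195, -2.245, -0.008]
force: [-1.3, 9.2, -3.4]
gripper_width: 0.0094
finger_force: 24.9
time_s: 7.45
tool_pos: [0.5511, 0.1941, 0.2574]
eef_rot: [-2.193, -2.245, -0.009]
force: [-1.8, 11.8, -3.4]
gripper_width: 0.009
finger_force: 24.9
```

```bash
python3 -m creep '[{"ax":0,"ay":0,"az":0,"x":12.7,"y":0.8,"z":2.7,"claw":-1},{"ax":0,"ay":0,"az":0,"x":12.9,"y":0.8,"z":1.8,"claw":-1},{"ax":0,"ay":0,"az":0,"x":13,"y":0.8,"z":0.9,"claw":-1},{"ax":0,"ay":0,"az":0,"x":13,"y":0.3,"z":-0.1,"claw":-1},{"ax":0,"ay":0,"az":0,"x":13,"y":0.3,"z":-1,"claw":-1},{"ax":0,"ay":0,"az":0,"x":12.9,"y":0.3,"z":-1.9,"claw":-1},{"ax":0,"ay":0,"az":0,"x":12.7,"y":0.3,"z":-2.7,"claw":-1}]'; python3 -m creep '[{"ax":0,"ay":0,"az":0,"x":5,"y":0,"z":-1.5,"claw":-1},{"ax":0,"ay":0,"az":0,"x":0,"y":0,"z":0,"claw":-0.3},{"ax":0,"ay":0,"az":0,"x":0,"y":0,"z":0,"claw":-0.3},{"ax":0,"ay":0,"az":0,"x":0,"y":0,"z":25,"claw":-0.3},{"ax":0,"ay":0,"az":0,"x":0,"y":0,"z":35,"claw":-0.3},{"ax":0,"ay":0,"az":0,"x":0,"y":0,"z":35,"claw":-0.3}]'
```

```text
time_s: 8.15
tool_pos: [0.6413, 0.1979, 0.2572]
eef_rot: [-2.193, -2.245, -0.008]
force: [-1.9, 10.7, -3.4]
gripper_width: 0.0093
finger_force: 24.9
time_s: 8.75
tool_pos: [0.6457, 0.1937, 0.3506]
eef_rot: [2.198, 2.243, 0.0]
force: [0.3, -0.2, -0.4]
gripper_width: 0.0295
finger_force: 0.0
```

```bash
python3 -m creep '[{"ax":0,"ay":0,"az":0.142,"x":0,"y":0,"z":30,"claw":0},{"ax":0,"ay":0,"az":0.142,"x":-5,"y":0,"z":20,"claw":0},{"ax":0,"ay":0,"az":0.142,"x":-12,"y":0,"z":0,"claw":0},{"ax":0,"ay":0,"az":0.142,"x":-12,"y":0,"z":0,"claw":0},{"ax":0,"ay":0,"az":0.142,"x":-12,"y":0,"z":0,"claw":0},{"ax":0,"ay":0,"az":0.142,"x":-12,"y":0,"z":0,"claw":0},{"ax":0,"ay":0,"az":0.142,"x":-12,"y":0,"z":0,"claw":0},{"ax":0,"ay":0,"az":0.142,"x":-12,"y":0,"z":0,"claw":0},{"ax":0,"ay":0,"az":0.142,"x":-12,"y":0,"z":0,"claw":0},{"ax":0,"ay":0,"az":0.142,"x":-12,"y":0,"z":0,"claw":0}]'
python3 -m creep '[{"ax":0,"ay":0,"az":0.142,"x":-12,"y":0,"z":0,"claw":0},{"ax":0,"ay":0,"az":0,"x":0,"y":0,"z":0,"claw":0}]'
cat >> h.py <<'E'
def bolts(c,name,label,z,show=3):
    out=[]
    for d in finder.silhouettes(label,name)[:show+2]:
        m=d["pixels"].astype(np.uint8); ys,xs=np.nonzero(m)
        if len(xs)<15: continue
        P=np.array([onz(c,(x,y),z)[:2] for x,y in zip(xs,ys)])
        mu=P.mean(0); w,v=np.linalg.eigh(np.cov((P-mu).T)); a=v[:,1]; a=a*np.sign(a[0] if abs(a[0])>.3 else a[1])
        q=(P-mu)@a; e=(q.min()+q.max())/2
        print(label,round(d["p"],2),np.round(d["location"]),len(xs),"mid",np.round(mu+a*e,4),"ang",round(np.degrees(np.arctan2(a[1],a[0])),1),"L,W",round(np.ptp(q)*1e3,1),round(np.ptp((P-mu)@v[:,0])*1e3,1))
E
python3 - <<'E'
from h import *
st()
c=cam("wrist"); cv2.imwrite("pics/w4.png",c[0])
bolts(c,"wrist","dry_bolt_0_mid",.0565)
for l,z in [("dryer",.085),("dryer_lid",.25)]:
    for d in finder.silhouettes(l,"wrist")[:1]: print(l,d["p"],d["location"])
E
```

```text
time_s: 9.75
tool_pos: [0.5445, 0.1937, 0.4002]
eef_rot: [0.195, 3.133, -0.0]
force: [-0.4, -0.2, 0.7]
gripper_width: 0.044
finger_force: 0.0
time_s: 9.95
tool_pos: [0.5322, 0.194, 0.4006]
eef_rot: [-0.021, 3.138, 0.0]
force: [-0.3, 0.0, 0.7]
gripper_width: 0.0435
finger_force: 0.0
9.95 [0.5322 0.194  0.4006] [-0.021  3.138  0.   ] [-0.3  0.   0.7] 0.0435 0.0 [ 0.21  0.02  1.41 -0.    1.7  -1.37]
dry_bolt_0_mid 0.38 [342. 194.] 44810 mid [0.5784 0.2078] ang -46.0 L,W 473.7 409.0
dryer 0.91 [338.4, 194.7]
dryer_lid 0.97 [321.0, 274.1]
```

View pics/w4.png

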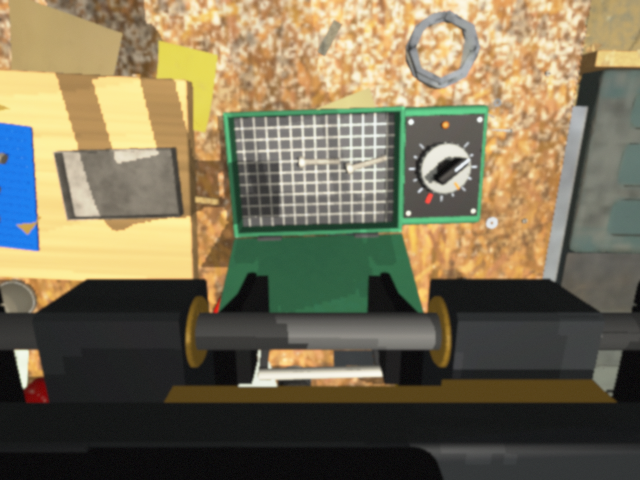

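Run:
```python
import cv2
i=cv2.imread("pics/w4.png")[100:240,220:410]; i=cv2.resize(i,None,fx=4.2,fy=4.2,interpolation=cv2.INTER_CUBIC)
cv2.imwrite("pics/w4z.png",i)
```

```text
(no output)
```

View pics/w4z.png

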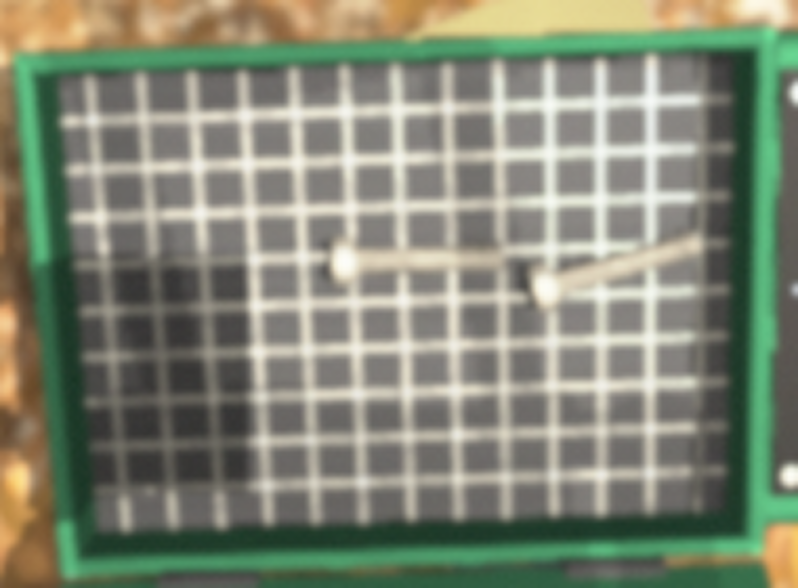

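Run:
```python
from h import *
c=cam("wrist")
f=lambda p:(220+p[0]/4.2,100+p[1]/4.2)
g=lambda p,z,zoom=True: onz(c,f(p) if zoom else p,z)[:2]
for k,h,t in [("A",(335,260),(508,260)),("B",(537,291),(701,241))]:
    h,t=g(h,.0565),g(t,.0565); d=t-h; print(k,"mid",np.round((h+t)/2,4),"len",np.linalg.norm(d),"ang",np.degrees(np.arctan2(d[1],d[0])))
C=[g(p,.085) for p in [(20,58),(775,32),(765,545),(68,575)]]; print("rim",np.round(C,4).tolist(),np.round(np.mean(C,0),4))
M=[g(p,.05) for p in [(62,80),(732,55),(735,510),(98,530)]]; print("mesh",np.round(M,4).tolist(),np.round(np.mean(M,0),4))
T=[g(p,.05,0) for p in [(55,152),(176,148),(182,214),(66,219)]]; print("tray",np.round(T,4).tolist(),np.round(np.mean(T,0),4))
print("dial", g((447,168),.07,0), "red", g((429,199),.055,0),"tip",g((465,160),.099,0),"tail",g((432,180),.099,0))
```

```text
A mid [0.5046 0.1968] len 0.051540416302394705 ang 90.5373112866413
B mid [0.5058 0.2556] len 0.050612353976141986 ang 107.46272653179106
rim [[0.4488, 0.0866], [0.4401, 0.2918], [0.5839, 0.2985], [0.595, 0.0931]] [0.5169 0.1925]
mesh [[0.454, 0.0907], [0.4451, 0.2869], [0.5817, 0.2961], [0.5901, 0.0958]] [0.5177 0.1924]
tray [[0.4959, -0.1374], [0.4896, 0.0153], [0.5743, 0.016], [0.5825, -0.1373]] [ 0.5356 -0.0609]
dial [0.50928068 0.35158425] red [0.55048087 0.33704412] tip [0.49714744 0.36195665] tail [0.52035251 0.32614903]
```

```bash
python3 -m creep '[{"ax":0,"ay":0,"az":-0.142,"x":-3,"y":7,"z":-24,"claw":-0.3},{"ax":0,"ay":0,"az":-0.142,"x":-3,"y":7,"z":-24,"claw":-0.3},{"ax":0,"ay":0,"az":-0.142,"x":-3,"y":7,"z":-24,"claw":-0.3},{"ax":0,"ay":0,"az":-0.142,"x":-3,"y":7,"z":-24,"claw":-0.3},{"ax":0,"ay":0,"az":-0.142,"x":-3,"y":7,"z":-24,"claw":-0.3},{"ax":0,"ay":0,"az":-0.142,"x":-3,"y":7,"z":-24,"claw":-0.3},{"ax":0,"ay":0,"az":-0.142,"x":-3,"y":7,"z":-24,"claw":-0.3},{"ax":0,"ay":0,"az":-0.142,"x":-3,"y":7,"z":-24,"claw":-0.3},{"ax":0,"ay":0,"az":-0.142,"x":-3,"y":6,"z":-24,"claw":-0.3},{"ax":0,"ay":-0.14,"az":0,"x":0,"y":0,"z":0,"claw":-0.3}]'
python3 -m creep '[{"ax":0,"ay":0,"az":0,"x":0,"y":0,"z":-20,"claw":-0.3},{"ax":0,"ay":0,"az":0,"x":0,"y":0,"z":0,"claw":-0.3}]'
python3 - <<'E'
from h import *
c=cam("wrist"); cv2.imwrite("pics/w5.png",c[0]); st()
print(proj(c,[.5058,.2556,.0565]),proj(c,[.498,.280,.0565]),c[3])
E
```

```text
time_s: 11.2
tool_pos: [0.5049, 0.2551, 0.1743]
eef_rot: [1.802, 2.439, 0.111]
force: [-1.2, -1.0, -0.3]
gripper_width: 0.0311
finger_force: 0.0
time_s: 11.4
tool_pos: [0.5034, 0.2557, 0.1591]
eef_rot: [1.793, 2.442, 0.118]
force: [-0.3, -0.3, -0.9]
gripper_width: 0.0304
finger_force: 0.0
11.45 [0.5048 0.256  0.1611] [1.792 2.441 0.121] [-0.   0.6  0. ] 0.0299 0.0 [ 0.36  0.04  1.85 -0.05  1.12  0.08]
[302.63817488 229.79967852] [302.11540646 192.99694803] [0.45995831 0.32477037 0.31631275]
```

View pics/w5.png

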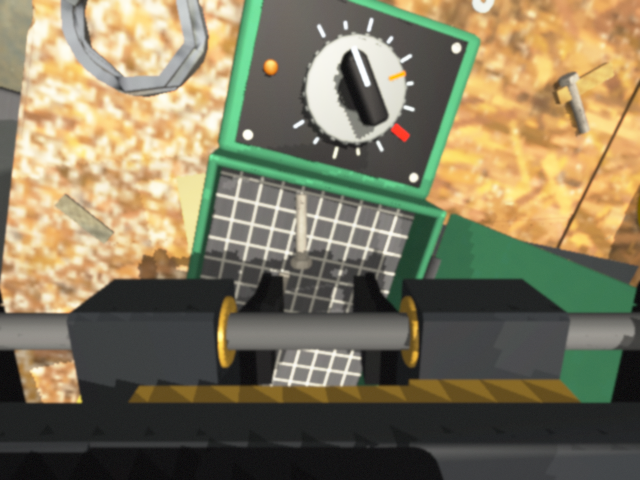

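```bash
python3 -m creep '[{"ax":0,"ay":0,"az":0,"x":1,"y":0,"z":-25,"claw":-0.3},{"ax":0,"ay":0,"az":0,"x":0,"y":0,"z":-25,"claw":-0.3},{"ax":0,"ay":0,"az":0,"x":0,"y":0,"z":-25,"claw":-0.3},{"ax":0,"ay":0,"az":0,"x":0,"y":0,"z":-20,"claw":-0.3},{"ax":0,"ay":0,"az":0,"x":0,"y":0,"z":-12,"claw":-0.3},{"ax":0,"ay":0,"az":0,"x":0,"y":0,"z":0,"claw":-0.3}]' 30
python3 -m creep '[{"ax":0,"ay":0,"az":0,"x":0,"y":0,"z":0,"claw":-1},{"ax":0,"ay":0,"az":0,"x":0,"y":0,"z":0,"claw":-1},{"ax":0,"ay":0,"az":0,"x":0,"y":0,"z":0,"claw":-1},{"ax":0,"ay":0,"az":0,"x":0,"y":0,"z":0,"claw":-1}]' 30
python3 - <<'E'
from h import *
i=cv2.imread("pics/w5.png")
E
```

```text
time_s: 12.05
tool_pos: [0.5069, 0.256, 0.0547]
eef_rot: [1.792, 2.44, 0.123]
force: [-0.4, -0.2, 0.2]
gripper_width: 0.0305
finger_force: 0.0
time_s: 12.45
tool_pos: [0.5073, 0.2565, 0.0566]
eef_rot: [1.789, 2.439, 0.127]
force: [-2.1, -1.2, 5.1]
gripper_width: 0.0085
finger_force: 27.1
```

```bash
python3 -m creep '[{"ax":0,"ay":0,"az":0,"x":0,"y":0,"z":25,"claw":-1},{"ax":0,"ay":0,"az":0,"x":0,"y":0,"z":40,"claw":-1},{"ax":0,"ay":0,"az":0,"x":0,"y":-10,"z":40,"claw":-1},{"ax":0,"ay":0,"az":-0.13,"x":6,"y":-40,"z":10,"claw":-1},{"ax":0,"ay":0,"az":-0.13,"x":6,"y":-45,"z":0,"claw":-1},{"ax":0,"ay":0,"az":0,"x":8,"y":-45,"z":0,"claw":-1},{"ax":0,"ay":0,"az":0,"x":8,"y":-45,"z":0,"claw":-1},{"ax":0,"ay":0,"az":0,"x":8,"y":-45,"z":0,"claw":-1},{"ax":0,"ay":0,"az":0,"x":8,"y":-45,"z":0,"claw":-1},{"ax":0,"ay":0,"az":0,"x":6,"y":-40,"z":0,"claw":-1}]'
python3 -m creep '[{"ax":0,"ay":0,"az":0,"x":0,"y":0,"z":0,"claw":-1}]'
python3 - <<'E'
from h import *
c=cam("wrist"); cv2.imwrite("pics/w6.png",c[0]); st()
for l,z in [("tin_tray",.04),("drip_mat",.035)]:
    for d in finder.silhouettes(l,"wrist")[:1]: print(l,d["p"],d["location"],onz(c,d["location"],z))
E
```

```text
time_s: 13.45
tool_pos: [0.557, -0.0609, 0.171]
eef_rot: [2.085, 2.18, 0.103]
force: [0.6, 0.5, -0.6]
gripper_width: 0.0084
finger_force: 25.7
time_s: 13.55
tool_pos: [0.5573, -0.0634, 0.1711]
eef_rot: [2.089, 2.174, 0.101]
force: [0.1, -0.1, 0.5]
gripper_width: 0.0085
finger_force: 25.7
13.6 [ 0.5569 -0.0611  0.1708] [2.089 2.176 0.102] [0.1 0.5 0.1] 0.0086 25.7 [-0.25 -0.    1.87 -0.    1.13 -0.29]
tin_tray 0.91 [263.7, 192.2] [ 0.5341081  -0.04448754  0.04      ]
drip_mat 0.97 [316.3, 371.8] [ 0.58018613 -0.20487129  0.035     ]
```

View pics/w6.png

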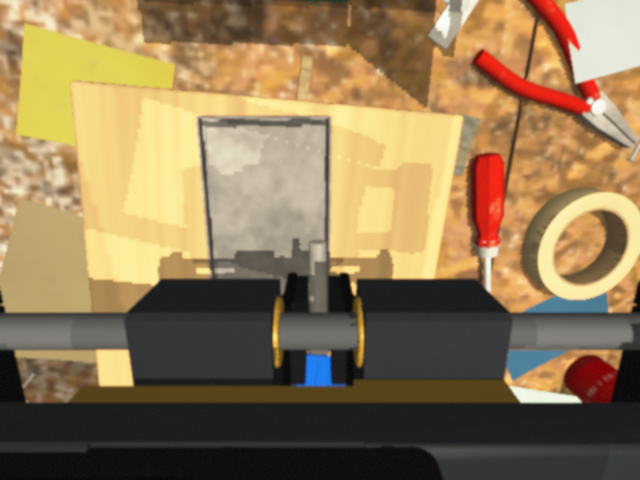

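```bash
python3 -m creep '[{"ax":0,"ay":0,"az":0,"x":-5,"y":0,"z":-30,"claw":-1},{"ax":0,"ay":0,"az":0,"x":-5,"y":0,"z":-35,"claw":-1},{"ax":0,"ay":0,"az":0,"x":-1,"y":0,"z":-35,"claw":-1},{"ax":0,"ay":0,"az":0,"x":0,"y":0,"z":-20,"claw":-1},{"ax":0,"ay":0,"az":0,"x":0,"y":0,"z":-11,"claw":-1},{"ax":0,"ay":0,"az":0,"x":0,"y":0,"z":0,"claw":-1}]'
python3 -m creep '[{"ax":0,"ay":0,"az":0,"x":0,"y":0,"z":0,"claw":-0.55},{"ax":0,"ay":0,"az":0,"x":0,"y":0,"z":0,"claw":-0.55},{"ax":0,"ay":0,"az":0,"x":0,"y":0,"z":25,"claw":-0.55},{"ax":0,"ay":0,"az":0,"x":0,"y":10,"z":35,"claw":-0.3},{"ax":0,"ay":0,"az":0,"x":-5,"y":35,"z":35,"claw":-0.3},{"ax":0,"ay":0,"az":0,"x":-6,"y":45,"z":35,"claw":-0.3},{"ax":0,"ay":0,"az":0,"x":-10,"y":45,"z":0,"claw":-0.3},{"ax":0,"ay":0,"az":0,"x":-10,"y":45,"z":0,"claw":-0.3},{"ax":0,"ay":0,"az":0,"x":-10,"y":45,"z":0,"claw":-0.3},{"ax":0,"ay":0,"az":0,"x":0,"y":33,"z":0,"claw":-0.3}]'
```

```text
time_s: 14.3
tool_pos: [0.5454, -0.0571, 0.039]
eef_rot: [2.084, 2.184, 0.102]
force: [0.5, -0.2, -0.2]
gripper_width: 0.01
finger_force: 29.9
time_s: 15.3
tool_pos: [0.5045, 0.1963, 0.1661]
eef_rot: [2.083, 2.182, 0.105]
force: [1.3, 0.9, -0.1]
gripper_width: 0.0303
finger_force: 0.0
```

```bash
python3 -m creep '[{"ax":0,"ay":0,"az":-0.03,"x":1,"y":0,"z":-25,"claw":-0.3},{"ax":0,"ay":0,"az":0,"x":0,"y":0,"z":-30,"claw":-0.3},{"ax":0,"ay":0,"az":0,"x":0,"y":0,"z":-30,"claw":-0.3},{"ax":0,"ay":0,"az":0,"x":0,"y":0,"z":-20,"claw":-0.3},{"ax":0,"ay":0,"az":0,"x":0,"y":0,"z":-6,"claw":-0.3},{"ax":0,"ay":0,"az":0,"x":0,"y":0,"z":0,"claw":-0.3},{"ax":0,"ay":0,"az":0,"x":0,"y":0,"z":0,"claw":-1},{"ax":0,"ay":0,"az":0,"x":0,"y":0,"z":0,"claw":-1},{"ax":0,"ay":0,"az":0,"x":0,"y":0,"z":0,"claw":-1},{"ax":0,"ay":0,"az":0,"x":0,"y":0,"z":0,"claw":-1}]' 30
```

```text
time_s: 16.3
tool_pos: [0.5069, 0.1936, 0.0546]
eef_rot: [2.117, 2.148, 0.1]
force: [-1.3, 0.2, 2.5]
gripper_width: 0.0103
finger_force: 29.5
```

```bash
python3 -m creep '[{"ax":0,"ay":0,"az":0,"x":0,"y":0,"z":25,"claw":-1},{"ax":0,"ay":0,"az":0,"x":0,"y":0,"z":40,"claw":-1},{"ax":0,"ay":0,"az":0,"x":0,"y":-14,"z":40,"claw":-1},{"ax":0,"ay":0,"az":0,"x":3,"y":-40,"z":0,"claw":-1},{"ax":0,"ay":0,"az":0,"x":3,"y":-45,"z":0,"claw":-1},{"ax":0,"ay":0,"az":0,"x":3,"y":-45,"z":0,"claw":-1},{"ax":0,"ay":0,"az":0,"x":3,"y":-45,"z":0,"claw":-1},{"ax":0,"ay":0,"az":0,"x":3,"y":-45,"z":0,"claw":-1},{"ax":0,"ay":0,"az":0,"x":3,"y":-45,"z":0,"claw":-1},{"ax":0,"ay":0,"az":0.03,"x":0,"y":-13,"z":-20,"claw":-1}]'
python3 -m creep '[{"ax":0,"ay":0,"az":0,"x":0,"y":0,"z":-30,"claw":-1},{"ax":0,"ay":0,"az":0,"x":0,"y":0,"z":-30,"claw":-1},{"ax":0,"ay":0,"az":0,"x":0,"y":0,"z":-25,"claw":-1},{"ax":0,"ay":0,"az":0,"x":0,"y":0,"z":-13,"claw":-1},{"ax":0,"ay":0,"az":0,"x":0,"y":0,"z":0,"claw":-1}]'
```

```text
time_s: 17.3
tool_pos: [0.5271, -0.1033, 0.1423]
eef_rot: [2.083, 2.172, 0.105]
force: [0.8, 0.6, -0.1]
gripper_width: 0.011
finger_force: 29.5
time_s: 17.8
tool_pos: [0.5228, -0.0978, 0.0389]
eef_rot: [2.088, 2.184, 0.099]
force: [-0.2, -0.4, -0.8]
gripper_width: 0.0107
finger_force: 29.5
```

```bash
python3 -m creep '[{"ax":0,"ay":0,"az":0,"x":0,"y":0,"z":0,"claw":-0.55},{"ax":0,"ay":0,"az":0,"x":0,"y":0,"z":0,"claw":-0.55},{"ax":0,"ay":0,"az":0,"x":0,"y":0,"z":30,"claw":-0.55},{"ax":0,"ay":0,"az":0,"x":0,"y":0,"z":50,"claw":-0.3},{"ax":0,"ay":0.14,"az":0,"x":5,"y":0,"z":50,"claw":-0.3},{"ax":0,"ay":0,"az":0,"x":10,"y":-45,"z":50,"claw":-0.3},{"ax":0,"ay":0,"az":0,"x":10,"y":-45,"z":50,"claw":-0.3},{"ax":0,"ay":0,"az":0,"x":10,"y":-45,"z":50,"claw":-0.3},{"ax":0,"ay":0,"az":0,"x":10,"y":-45,"z":40,"claw":-0.3},{"ax":0,"ay":0,"az":0,"x":0,"y":-20,"z":0,"claw":-0.3}]'
python3 -m creep '[{"ax":0,"ay":0,"az":0,"x":0,"y":0,"z":0,"claw":-0.3}]'
python3 - <<'E'
from h import *
c=cam("wrist"); cv2.imwrite("pics/w7.png",c[0]); st()
bolts(c,"wrist","wet_bolt_0_mid",.0415)
bolts(c,"wrist","dry_bolt_0_mid",.0385)
for l,z in [("tin_tray",.04),("drip_mat",.035)]:
    for d in finder.silhouettes(l,"wrist")[:1]: print(l,d["p"],d["location"],onz(c,d["location"],z))
E
```

```text
time_s: 18.8
tool_pos: [0.5624, -0.2585, 0.3176]
eef_rot: [2.139, 2.241, -0.028]
force: [-0.1, 0.6, 0.0]
gripper_width: 0.0302
finger_force: 0.0
time_s: 18.9
tool_pos: [0.5599, -0.2575, 0.3114]
eef_rot: [2.147, 2.246, -0.031]
force: [-0.8, -0.1, -0.3]
gripper_width: 0.0301
finger_force: 0.0
18.95 [ 0.5594 -0.2554  0.3097] [ 2.148  2.25  -0.031] [ 0.1  0.4 -0.1] 0.0308 0.0 [-0.54  0.14  1.46 -0.03  1.52 -0.59]
wet_bolt_0_mid 0.59 [261. 162.] 410 mid [ 0.4971 -0.2348] ang 66.4 L,W 52.5 14.8
wet_bolt_0_mid 0.38 [286.  28.] 462 mid [ 0.5241 -0.1029] ang 95.7 L,W 43.1 14.8
tin_tray 0.82 [301.7, 38.3] [ 0.53964319 -0.11362339  0.04      ]
drip_mat 0.8 [295.1, 172.1] [ 0.53666603 -0.24570652  0.035     ]
```

View pics/w7.png

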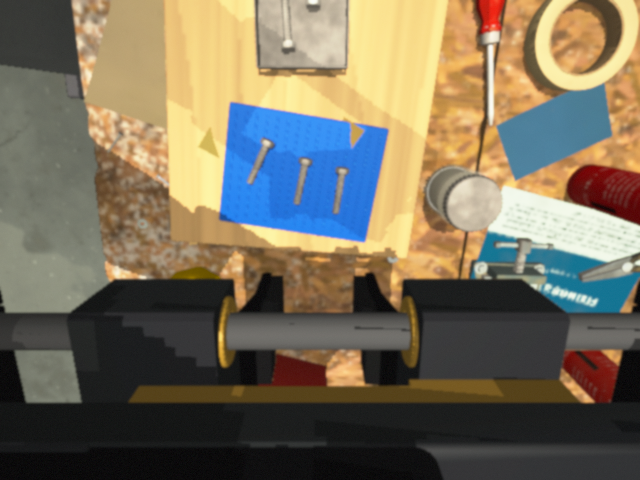

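```bash
cat >> h.py <<'E'
def wet(c):
    # dark-blue-ness free segmentation: bolts = grey pixels inside the blue mat
    hsv=cv2.cvtColor(c[0],cv2.COLOR_BGR2HSV)
    blue=((hsv[...,0]>100)&(hsv[...,0]<125)&(hsv[...,1]>150)&(hsv[...,2]>60)).astype(np.uint8)
    n,l,s,_=cv2.connectedComponentsWithStats(blue)
    k=1+np.argmax(s[1:,4]); hull=np.zeros_like(blue)
    cn,_=cv2.findContours((l==k).astype(np.uint8),cv2.RETR_EXTERNAL,cv2.CHAIN_APPROX_NONE)
    cv2.fillPoly(hull,[cv2.convexHull(np.vstack(cn))],1)
    m=(hull&(hsv[...,1]<110)).astype(np.uint8)
    n,l,s,ce=cv2.connectedComponentsWithStats(m)
    for i in range(1,n):
        if s[i,4]<80: continue
        ys,xs=np.nonzero(l==i)
        P=np.array([onz(c,(x,y),.0415)[:2] for x,y in zip(xs,ys)]); mu=P.mean(0)
        w,v=np.linalg.eigh(np.cov((P-mu).T)); a=v[:,1]*np.sign(v[1,1]); q=(P-mu)@a
        print(np.round(ce[i]),s[i,4],"mid",np.round(mu+a*(q.min()+q.max())/2,4),"ang",round(np.degrees(np.arctan2(a[1],a[0])),1),"L",round(np.ptp(q)*1e3,1))
E
python3 - <<'E'
from h import *
c=cam("wrist"); wet(c)
for h,t in [((269,140),(249,184)),((306,157),(298,205)),((343,167),(338,214))]:
    h,t=[onz(c,p,.0415)[:2] for p in (h,t)]; d=h-t
    print(np.round((h+t)/2,4),np.linalg.norm(d),np.degrees(np.arctan2(d[1],d[0])))
E
```

```text
[357. 140.] 118 mid [ 0.598  -0.2038] ang 83.2 L 24.5
[261. 164.] 385 mid [ 0.4975 -0.2352] ang 66.9 L 52.1
[303. 184.] 357 mid [ 0.5434 -0.2541] ang 79.7 L 51.6
[341. 193.] 350 mid [ 0.585  -0.2628] ang 84.2 L 51.8
[ 0.4963 -0.2304] 0.05171691415808614 66.15459983999777
[ 0.5427 -0.2485] 0.05270603144023525 82.76116425492266
[ 0.5848 -0.2568] 0.0517696944507403 87.79576832577098
```

```bash
python3 -m creep '[{"ax":0,"ay":0,"az":-0.145,"x":8,"y":-2,"z":-35,"claw":-0.3},{"ax":0,"ay":0,"az":0,"x":8,"y":-2,"z":-35,"claw":-0.3},{"ax":0,"ay":0,"az":0,"x":8,"y":-2,"z":-35,"claw":-0.3},{"ax":0,"ay":0,"az":0,"x":2,"y":-1,"z":-35,"claw":-0.3},{"ax":0,"ay":0,"az":0,"x":0,"y":0,"z":-35,"claw":-0.3},{"ax":0,"ay":0,"az":0,"x":0,"y":0,"z":-25,"claw":-0.3},{"ax":0,"ay":0,"az":0,"x":0,"y":0,"z":-20,"claw":-0.3},{"ax":0,"ay":0,"az":0,"x":0,"y":0,"z":0,"claw":-0.3}]'
python3 - <<'E'
from h import *
c=cam("wrist"); st(); print(proj(c,[.585,-.2628,.0415]),proj(c,[.5875,-.238,.0415]))
cv2.imwrite("pics/w8.png",c[0])
bolts(c,"wrist","wet_bolt_0_mid",.0415)
E
```

```text
time_s: 20.0
tool_pos: [0.5829, -0.2589, 0.0847]
eef_rot: [2.31, 2.098, -0.038]
force: [-0.3, -1.1, -0.7]
gripper_width: 0.0304
finger_force: 0.0
20.05 [ 0.5842 -0.2599  0.0872] [ 2.307  2.096 -0.037] [-0.1  0.7  0.4] 0.0308 0.0 [-0.53  0.37  1.61 -0.03  1.15 -0.42]
[322.85409793 266.87700048] [323.26425558 222.89826645]
wet_bolt_0_mid 0.56 [154. 222.] 1610 mid [ 0.498  -0.2343] ang 67.4 L,W 53.2 14.7
```

```bash
python3 -m creep '[{"ax":0,"ay":0,"az":0,"x":1,"y":-3,"z":-20,"claw":-0.3},{"ax":0,"ay":0,"az":0,"x":0,"y":0,"z":-18,"claw":-0.3},{"ax":0,"ay":0,"az":0,"x":0,"y":0,"z":-7,"claw":-0.3},{"ax":0,"ay":0,"az":0,"x":0,"y":0,"z":0,"claw":-0.3},{"ax":0,"ay":0,"az":0,"x":0,"y":0,"z":0,"claw":-1},{"ax":0,"ay":0,"az":0,"x":0,"y":0,"z":0,"claw":-1},{"ax":0,"ay":0,"az":0,"x":0,"y":0,"z":0,"claw":-1},{"ax":0,"ay":0,"az":0,"x":0,"y":0,"z":0,"claw":-1}]' 35; python3 -m creep '[{"ax":0,"ay":0,"az":0,"x":0,"y":0,"z":30,"claw":-1},{"ax":0,"ay":0,"az":0,"x":-5,"y":0,"z":40,"claw":-1},{"ax":0,"ay":0,"az":0,"x":-5,"y":0,"z":40,"claw":-1},{"ax":0,"ay":0,"az":0,"x":-10,"y":40,"z":20,"claw":-1},{"ax":0,"ay":0,"az":0,"x":-10,"y":45,"z":0,"claw":-1},{"ax":0,"ay":0,"az":0,"x":-10,"y":45,"z":0,"claw":-1}]'
```

```text
time_s: 20.9
tool_pos: [0.5867, -0.2649, 0.0451]
eef_rot: [2.305, 2.092, -0.035]
force: [-3.9, 0.3, 7.6]
gripper_width: 0.0066
finger_force: 9.5
time_s: 21.5
tool_pos: [0.5468, -0.1338, 0.1758]
eef_rot: [2.305, 2.088, -0.032]
force: [0.2, 0.3, 0.0]
gripper_width: 0.0006
finger_force: 0.0
```

```bash
python3 -m creep '[{"ax":0,"ay":0,"az":0,"x":0,"y":-40,"z":20,"claw":-0.3},{"ax":0,"ay":0,"az":0,"x":10,"y":-45,"z":20,"claw":-0.3},{"ax":0,"ay":0,"az":0,"x":10,"y":-45,"z":20,"claw":-0.3},{"ax":0,"ay":0,"az":0,"x":0,"y":0,"z":0,"claw":-0.3}]'
python3 - <<'E'
from h import *
c=cam("wrist"); st(); cv2.imwrite("pics/w9.png",c[0]); wet(c)
E
```

```text
time_s: 21.9
tool_pos: [0.5683, -0.2697, 0.238]
eef_rot: [2.303, 2.082, -0.034]
force: [0.2, 0.2, -0.2]
gripper_width: 0.0245
finger_force: 0.0
21.95 [ 0.5674 -0.267   0.236 ] [ 2.306  2.086 -0.033] [ 0.4  0.6 -0.1] 0.0268 0.0 [-0.55  0.2   1.53 -0.03  1.39 -0.44]
[342. 119.] 136 mid [ 0.598  -0.2039] ang 83.8 L 24.0
[233. 165.] 550 mid [ 0.4977 -0.2352] ang 66.7 L 51.6
[286. 181.] 519 mid [ 0.5435 -0.254 ] ang 80.3 L 51.2
[334. 185.] 499 mid [ 0.5858 -0.262 ] ang 85.9 L 51.3
```

```bash
python3 -m creep '[{"ax":0,"ay":0,"az":0.02,"x":9,"y":3,"z":-35,"claw":-0.3},{"ax":0,"ay":0,"az":0,"x":9,"y":2,"z":-35,"claw":-0.3},{"ax":0,"ay":0,"az":0,"x":0,"y":0,"z":-35,"claw":-0.3},{"ax":0,"ay":0,"az":0,"x":0,"y":0,"z":-35,"claw":-0.3},{"ax":0,"ay":0,"az":0,"x":0,"y":0,"z":-30,"claw":-0.3},{"ax":0,"ay":0,"az":0,"x":0,"y":0,"z":-18,"claw":-0.3},{"ax":0,"ay":0,"az":0,"x":0,"y":0,"z":-9,"claw":-0.3},{"ax":0,"ay":0,"az":0,"x":0,"y":0,"z":0,"claw":-0.3},{"ax":0,"ay":0,"az":0,"x":0,"y":0,"z":0,"claw":-0.3}]'
```

```text
time_s: 22.85
tool_pos: [0.5846, -0.2584, 0.0372]
eef_rot: [2.284, 2.115, -0.034]
force: [0.4, -0.5, 0.2]
gripper_width: 0.0304
finger_force: 0.0
```

```bash
python3 -m creep '[{"ax":0,"ay":0,"az":0,"x":0,"y":0,"z":0,"claw":-1},{"ax":0,"ay":0,"az":0,"x":0,"y":0,"z":0,"claw":-1},{"ax":0,"ay":0,"az":0,"x":0,"y":0,"z":0,"claw":-1},{"ax":0,"ay":0,"az":0,"x":0,"y":0,"z":0,"claw":-1}]' 30; python3 -m creep '[{"ax":0,"ay":0,"az":0,"x":0,"y":0,"z":20,"claw":-1},{"ax":0,"ay":0,"az":0,"x":0,"y":0,"z":20,"claw":-1}]'
```

```text
time_s: 23.25
tool_pos: [0.5846, -0.2591, 0.0371]
eef_rot: [2.284, 2.114, -0.034]
force: [-0.1, 0.8, -0.1]
gripper_width: 0.0105
finger_force: 29.7
time_s: 23.45
tool_pos: [0.5835, -0.2586, 0.0762]
eef_rot: [2.286, 2.116, -0.035]
force: [0.9, -0.1, -0.1]
gripper_width: 0.0106
finger_force: 29.7
```

```bash
python3 -m creep '[{"ax":0,"ay":0,"az":0.06,"x":0,"y":0,"z":40,"claw":-1},{"ax":0,"ay":0,"az":0.06,"x":-5,"y":20,"z":40,"claw":-1},{"ax":0,"ay":-0.14,"az":0,"x":-7,"y":40,"z":20,"claw":-1},{"ax":0,"ay":0,"az":0,"x":-7,"y":45,"z":0,"claw":-1},{"ax":0,"ay":0,"az":0,"x":-7,"y":45,"z":0,"claw":-1},{"ax":0,"ay":0,"az":0,"x":-7,"y":45,"z":0,"claw":-1},{"ax":0,"ay":0,"az":0,"x":-7,"y":45,"z":0,"claw":-1},{"ax":0,"ay":0,"az":0,"x":-7,"y":45,"z":0,"claw":-1},{"ax":0,"ay":0,"az":0,"x":-7,"y":45,"z":0,"claw":-1},{"ax":0,"ay":0,"az":0,"x":-7,"y":45,"z":0,"claw":-1}]'
python3 -m creep '[{"ax":0,"ay":0,"az":0,"x":-7,"y":45,"z":0,"claw":-1},{"ax":0,"ay":0,"az":0,"x":-7,"y":45,"z":0,"claw":-1},{"ax":0,"ay":0,"az":0,"x":-4,"y":45,"z":0,"claw":-1},{"ax":0,"ay":0,"az":0,"x":0,"y":6,"z":0,"claw":-1},{"ax":0,"ay":0,"az":0,"x":0,"y":0,"z":0,"claw":-1}]'
```

```text
time_s: 24.45
tool_pos: [0.5228, 0.1175, 0.1771]
eef_rot: [2.084, 2.169, 0.116]
force: [1.3, 0.0, -0.9]
gripper_width: 0.0109
finger_force: 29.7
time_s: 24.95
tool_pos: [0.505, 0.2581, 0.1767]
eef_rot: [2.081, 2.173, 0.115]
force: [-0.8, -0.9, -1.2]
gripper_width: 0.0109
finger_force: 29.7
```

```bash
python3 -m creep '[{"ax":0,"ay":0,"az":0,"x":0,"y":0,"z":-30,"claw":-1},{"ax":0,"ay":0,"az":0,"x":0,"y":0,"z":-35,"claw":-1},{"ax":0,"ay":0,"az":0,"x":0,"y":0,"z":-30,"claw":-1},{"ax":0,"ay":0,"az":0,"x":0,"y":0,"z":-18,"claw":-1},{"ax":0,"ay":0,"az":0,"x":0,"y":0,"z":-9,"claw":-1},{"ax":0,"ay":0,"az":0,"x":0,"y":0,"z":0,"claw":-1},{"ax":0,"ay":0,"az":0,"x":0,"y":0,"z":0,"claw":-1}]'
```

```text
time_s: 25.65
tool_pos: [0.5064, 0.2564, 0.0559]
eef_rot: [2.085, 2.168, 0.117]
force: [-0.2, 0.2, -0.2]
gripper_width: 0.0109
finger_force: 29.8
```

```bash
python3 -m creep '[{"ax":0,"ay":0,"az":0,"x":0,"y":0,"z":-1.5,"claw":-1},{"ax":0,"ay":0,"az":0,"x":0,"y":0,"z":0,"claw":-0.45},{"ax":0,"ay":0,"az":0,"x":0,"y":0,"z":0,"claw":-0.45},{"ax":0,"ay":0,"az":0,"x":0,"y":0,"z":30,"claw":-0.45},{"ax":0,"ay":0,"az":0,"x":0,"y":0,"z":45,"claw":-0.45},{"ax":0,"ay":0,"az":0,"x":0,"y":-10,"z":45,"claw":-0.45},{"ax":0,"ay":0,"az":0,"x":3,"y":-45,"z":30,"claw":-0.3},{"ax":0,"ay":0,"az":0,"x":3,"y":-45,"z":20,"claw":-0.3},{"ax":0,"ay":0,"az":0,"x":3,"y":-45,"z":10,"claw":-0.3},{"ax":0,"ay":0,"az":0,"x":3,"y":-45,"z":0,"claw":-0.3}]'
python3 -m creep '[{"ax":0,"ay":0,"az":0,"x":3,"y":-45,"z":0,"claw":-0.3},{"ax":0,"ay":0,"az":0,"x":3,"y":-45,"z":0,"claw":-0.3},{"ax":0,"ay":0,"az":0,"x":3,"y":-45,"z":0,"claw":-0.3},{"ax":0,"ay":0.14,"az":0,"x":3,"y":-45,"z":0,"claw":-0.3},{"ax":0,"ay":0,"az":0,"x":4,"y":-45,"z":0,"claw":-0.3},{"ax":0,"ay":0,"az":0,"x":4,"y":-45,"z":0,"claw":-0.3},{"ax":0,"ay":0,"az":-0.12,"x":4,"y":-45,"z":0,"claw":-0.3},{"ax":0,"ay":0,"az":-0.09,"x":0,"y":-25,"z":0,"claw":-0.3},{"ax":0,"ay":0,"az":0,"x":0,"y":0,"z":0,"claw":-0.3},{"ax":0,"ay":0,"az":0,"x":0,"y":0,"z":0,"claw":-0.3}]'
python3 - <<'E'
from h import *
c=cam("wrist"); st(); cv2.imwrite("pics/w10.png",c[0]); wet(c)
E
```

```text
time_s: 26.65
tool_pos: [0.5185, 0.0691, 0.2344]
eef_rot: [2.08, 2.168, 0.121]
force: [1.4, 0.5, -0.9]
gripper_width: 0.0305
finger_force: 0.0
time_s: 27.65
tool_pos: [0.5411, -0.2696, 0.231]
eef_rot: [2.378, 2.011, -0.036]
force: [0.4, -0.7, 0.1]
gripper_width: 0.0304
finger_force: 0.0
27.7 [ 0.5412 -0.2689  0.2311] [ 2.377  2.013 -0.036] [ 0.2  0.4 -0.4] 0.0304 0.0 [-0.57  0.15  1.59 -0.03  1.38 -0.4 ]
[371. 114.] 149 mid [ 0.5982 -0.2045] ang 79.1 L 25.0
[262. 168.] 566 mid [ 0.4975 -0.2353] ang 66.6 L 51.7
[317. 180.] 537 mid [ 0.5433 -0.2544] ang 80.0 L 51.6
```

```bash
python3 -m creep '[{"ax":0,"ay":0,"az":0,"x":2,"y":7,"z":-35,"claw":-0.3},{"ax":0,"ay":0,"az":0,"x":0,"y":7,"z":-35,"claw":-0.3},{"ax":0,"ay":0,"az":0,"x":0,"y":0,"z":-35,"claw":-0.3},{"ax":0,"ay":0,"az":0,"x":0,"y":0,"z":-35,"claw":-0.3},{"ax":0,"ay":0,"az":0,"x":0,"y":0,"z":-28,"claw":-0.3},{"ax":0,"ay":0,"az":0,"x":0,"y":0,"z":-18,"claw":-0.3},{"ax":0,"ay":0,"az":0,"x":0,"y":0,"z":-8,"claw":-0.3},{"ax":0,"ay":0,"az":0,"x":0,"y":0,"z":0,"claw":-0.3},{"ax":0,"ay":0,"az":0,"x":0,"y":0,"z":0,"claw":-0.3}]'
python3 - <<'E'
from h import *
c=cam("wrist"); st(); bolts(c,"wrist","wet_bolt_0_mid",.0415)
E
```

```text
time_s: 28.6
tool_pos: [0.5441, -0.255, 0.0381]
eef_rot: [2.375, 2.012, -0.035]
force: [0.4, 0.1, 0.4]
gripper_width: 0.0308
finger_force: 0.0
28.65 [ 0.5442 -0.2553  0.0383] [ 2.375  2.011 -0.035] [-1.  -0.9  0.7] 0.0304 0.0 [-0.55  0.35  1.74 -0.04  1.03 -0.37]
wet_bolt_0_mid 0.68 [207. 239.] 1472 mid [ 0.5025 -0.2233] ang 65.9 L,W 29.8 13.9
wet_bolt_0_mid 0.31 [317. 206.] 61815 mid [ 0.5464 -0.2181] ang -9.5 L,W 164.0 118.7
```

```bash
python3 -m creep '[{"ax":0,"ay":0,"az":0,"x":0,"y":0,"z":-1,"claw":-1},{"ax":0,"ay":0,"az":0,"x":0,"y":0,"z":0,"claw":-1},{"ax":0,"ay":0,"az":0,"x":0,"y":0,"z":0,"claw":-1},{"ax":0,"ay":0,"az":0,"x":0,"y":0,"z":0,"claw":-1}]' 30; python3 -m creep '[{"ax":0,"ay":0,"az":0,"x":0,"y":0,"z":20,"claw":-1},{"ax":0,"ay":0,"az":0,"x":0,"y":0,"z":20,"claw":-1}]'
```

```text
time_s: 29.1
tool_pos: [0.5432, -0.2557, 0.0362]
eef_rot: [2.378, 2.01, -0.036]
force: [-0.5, 0.1, 0.5]
gripper_width: 0.0101
finger_force: 29.9
time_s: 29.3
tool_pos: [0.5423, -0.2552, 0.0755]
eef_rot: [2.38, 2.012, -0.037]
force: [0.3, -0.2, -0.3]
gripper_width: 0.0101
finger_force: 29.9
```

```bash
python3 -m creep '[{"ax":0,"ay":0,"az":0.11,"x":0,"y":0,"z":40,"claw":-1},{"ax":0,"ay":0,"az":0.1,"x":-2,"y":20,"z":40,"claw":-1},{"ax":0,"ay":-0.14,"az":0,"x":-4,"y":40,"z":20,"claw":-1},{"ax":0,"ay":0,"az":0,"x":-4,"y":45,"z":0,"claw":-1},{"ax":0,"ay":0,"az":0,"x":-4,"y":45,"z":0,"claw":-1},{"ax":0,"ay":0,"az":0,"x":-4,"y":45,"z":0,"claw":-1},{"ax":0,"ay":0,"az":0,"x":-4,"y":45,"z":0,"claw":-1},{"ax":0,"ay":0,"az":0,"x":-4,"y":45,"z":0,"claw":-1},{"ax":0,"ay":0,"az":0,"x":-4,"y":45,"z":0,"claw":-1},{"ax":0,"ay":0,"az":0,"x":-4,"y":45,"z":0,"claw":-1}]'
python3 -m creep '[{"ax":0,"ay":0,"az":0,"x":-2,"y":45,"z":0,"claw":-1},{"ax":0,"ay":0,"az":0,"x":-1,"y":26,"z":0,"claw":-1},{"ax":0,"ay":0,"az":0,"x":0,"y":0,"z":-30,"claw":-1},{"ax":0,"ay":0,"az":0,"x":0,"y":0,"z":-35,"claw":-1},{"ax":0,"ay":0,"az":0,"x":0,"y":0,"z":-25,"claw":-1},{"ax":0,"ay":0,"az":0,"x":0,"y":0,"z":0,"claw":-1},{"ax":0,"ay":0,"az":0,"x":0,"y":0,"z":0,"claw":-1}]'
```

```text
time_s: 30.3
tool_pos: [0.5087, 0.121, 0.1763]
eef_rot: [2.084, 2.169, 0.116]
force: [0.8, -0.1, 0.2]
gripper_width: 0.0101
finger_force: 29.9
time_s: 31.0
tool_pos: [0.5061, 0.1903, 0.0862]
eef_rot: [2.084, 2.17, 0.114]
force: [0.4, -0.1, 0.4]
gripper_width: 0.0098
finger_force: 29.9
```

```bash
python3 -m creep '[{"ax":0,"ay":0,"az":0,"x":0,"y":0,"z":-20,"claw":-1},{"ax":0,"ay":0,"az":0,"x":0,"y":0,"z":-12,"claw":-1},{"ax":0,"ay":0,"az":0,"x":0,"y":0,"z":0,"claw":-1},{"ax":0,"ay":0,"az":0,"x":0,"y":0,"z":0,"claw":-0.45},{"ax":0,"ay":0,"az":0,"x":0,"y":0,"z":0,"claw":-0.45},{"ax":0,"ay":0,"az":0,"x":0,"y":0,"z":30,"claw":-0.45},{"ax":0,"ay":0,"az":0,"x":0,"y":0,"z":45,"claw":-0.45},{"ax":0,"ay":0,"az":0,"x":0,"y":-10,"z":45,"claw":-0.45},{"ax":0,"ay":0,"az":0,"x":0,"y":-45,"z":30,"claw":-0.3},{"ax":0,"ay":0,"az":0,"x":0,"y":-45,"z":25,"claw":-0.3}]'
python3 -m creep '[{"ax":0,"ay":0,"az":0,"x":0,"y":-45,"z":0,"claw":-0.3},{"ax":0,"ay":0,"az":0,"x":0,"y":-45,"z":0,"claw":-0.3},{"ax":0,"ay":0,"az":0,"x":0,"y":-45,"z":0,"claw":-0.3},{"ax":0,"ay":0.14,"az":0,"x":0,"y":-45,"z":0,"claw":-0.3},{"ax":0,"ay":0,"az":-0.12,"x":0,"y":-45,"z":0,"claw":-0.3},{"ax":0,"ay":0,"az":-0.12,"x":0,"y":-45,"z":0,"claw":-0.3},{"ax":0,"ay":0,"az":-0.12,"x":-3,"y":-45,"z":0,"claw":-0.3},{"ax":0,"ay":0,"az":-0.1,"x":0,"y":-40,"z":0,"claw":-0.3},{"ax":0,"ay":0,"az":0,"x":0,"y":0,"z":0,"claw":-0.3},{"ax":0,"ay":0,"az":0,"x":0,"y":0,"z":0,"claw":-0.3}]'
python3 - <<'E'
from h import *
c=cam("wrist"); st(); cv2.imwrite("pics/w11.png",c[0]); wet(c)
E
```

```text
time_s: 32.0
tool_pos: [0.5072, 0.095, 0.2301]
eef_rot: [2.078, 2.171, 0.121]
force: [1.0, -0.3, -0.5]
gripper_width: 0.029
finger_force: 0.0
time_s: 33.0
tool_pos: [0.5032, -0.2608, 0.2267]
eef_rot: [2.613, 1.698, -0.04]
force: [-0.3, 0.4, 0.8]
gripper_width: 0.0304
finger_force: 0.0
33.05 [ 0.5033 -0.2597  0.2266] [ 2.612  1.7   -0.04 ] [-0.7  0.2  0.9] 0.0304 0.0 [-0.6   0.07  1.68 -0.03  1.37 -0.17]
[394.  93.] 156 mid [ 0.5978 -0.2045] ang 80.1 L 25.5
[299. 175.] 566 mid [ 0.4975 -0.2354] ang 66.8 L 51.5
```

```bash
python3 -m creep '[{"ax":0,"ay":0,"az":0,"x":-3,"y":12,"z":-35,"claw":-0.3},{"ax":0,"ay":0,"az":0,"x":-3,"y":12,"z":-35,"claw":-0.3},{"ax":0,"ay":0,"az":0,"x":0,"y":0,"z":-35,"claw":-0.3},{"ax":0,"ay":0,"az":0,"x":0,"y":0,"z":-35,"claw":-0.3},{"ax":0,"ay":0,"az":0,"x":0,"y":0,"z":-25,"claw":-0.3},{"ax":0,"ay":0,"az":0,"x":0,"y":0,"z":-18,"claw":-0.3},{"ax":0,"ay":0,"az":0,"x":0,"y":0,"z":-8,"claw":-0.3},{"ax":0,"ay":0,"az":0,"x":0,"y":0,"z":0,"claw":-0.3},{"ax":0,"ay":0,"az":0,"x":0,"y":0,"z":0,"claw":-0.3}]'
```

```text
time_s: 33.95
tool_pos: [0.4982, -0.2352, 0.0362]
eef_rot: [2.61, 1.702, -0.04]
force: [0.4, -0.3, 0.1]
gripper_width: 0.0306
finger_force: 0.0
```

```bash
python3 -m creep '[{"ax":0,"ay":0,"az":0,"x":0,"y":0,"z":0,"claw":-1},{"ax":0,"ay":0,"az":0,"x":0,"y":0,"z":0,"claw":-1},{"ax":0,"ay":0,"az":0,"x":0,"y":0,"z":0,"claw":-1},{"ax":0,"ay":0,"az":0,"x":0,"y":0,"z":0,"claw":-1}]' 30; python3 -m creep '[{"ax":0,"ay":0,"az":0,"x":0,"y":0,"z":20,"claw":-1},{"ax":0,"ay":0,"az":0,"x":0,"y":0,"z":20,"claw":-1}]'
```

```text
time_s: 34.35
tool_pos: [0.4974, -0.2359, 0.0356]
eef_rot: [2.612, 1.7, -0.041]
force: [-2.5, 2.8, 6.6]
gripper_width: 0.0104
finger_force: 30.7
time_s: 34.55
tool_pos: [0.4965, -0.2356, 0.0745]
eef_rot: [2.614, 1.701, -0.043]
force: [0.7, 0.1, -0.3]
gripper_width: 0.0104
finger_force: 29.9
```

```bash
python3 -m creep '[{"ax":0,"ay":0,"az":0.12,"x":0,"y":0,"z":40,"claw":-1},{"ax":0,"ay":0,"az":0.12,"x":2,"y":20,"z":40,"claw":-1},{"ax":0,"ay":0,"az":0.12,"x":2,"y":40,"z":20,"claw":-1},{"ax":0,"ay":0,"az":0.1,"x":2,"y":45,"z":0,"claw":-1},{"ax":0,"ay":-0.14,"az":0,"x":2,"y":45,"z":0,"claw":-1},{"ax":0,"ay":0,"az":0,"x":2,"y":45,"z":0,"claw":-1},{"ax":0,"ay":0,"az":0,"x":0,"y":45,"z":0,"claw":-1},{"ax":0,"ay":0,"az":0,"x":0,"y":45,"z":0,"claw":-1},{"ax":0,"ay":0,"az":0,"x":0,"y":45,"z":0,"claw":-1},{"ax":0,"ay":0,"az":0,"x":0,"y":32,"z":0,"claw":-1}]'
python3 -m creep '[{"ax":0,"ay":0,"az":0,"x":0,"y":0,"z":-30,"claw":-1},{"ax":0,"ay":0,"az":0,"x":0,"y":0,"z":-35,"claw":-1},{"ax":0,"ay":0,"az":0,"x":0,"y":0,"z":-25,"claw":-1},{"ax":0,"ay":0,"az":0,"x":0,"y":0,"z":0,"claw":-1},{"ax":0,"ay":0,"az":0,"x":0,"y":0,"z":0,"claw":-1}]'
```

```text
time_s: 35.55
tool_pos: [0.5068, 0.1286, 0.175]
eef_rot: [2.083, 2.171, 0.117]
force: [0.6, 0.1, -0.8]
gripper_width: 0.0101
finger_force: 29.9
time_s: 36.05
tool_pos: [0.5071, 0.126, 0.0851]
eef_rot: [2.084, 2.17, 0.115]
force: [1.1, 0.5, 0.5]
gripper_width: 0.0098
finger_force: 29.9
```

Place, then rise and look into the chamber.

```bash
python3 -m creep '[{"ax":0,"ay":0,"az":0,"x":0,"y":0,"z":-20,"claw":-1},{"ax":0,"ay":0,"az":0,"x":0,"y":0,"z":-11,"claw":-1},{"ax":0,"ay":0,"az":0,"x":0,"y":0,"z":0,"claw":-1},{"ax":0,"ay":0,"az":0,"x":0,"y":0,"z":0,"claw":-0.45},{"ax":0,"ay":0,"az":0,"x":0,"y":0,"z":0,"claw":-0.45},{"ax":0,"ay":0,"az":0,"x":0,"y":0,"z":30,"claw":-0.45},{"ax":0,"ay":0,"az":0,"x":0,"y":0,"z":45,"claw":-0.45},{"ax":0,"ay":0,"az":0,"x":0,"y":0,"z":50,"claw":-0.45},{"ax":0,"ay":0.14,"az":0,"x":10,"y":-30,"z":50,"claw":-0.45},{"ax":0,"ay":0,"az":0,"x":10,"y":-30,"z":50,"claw":-0.45}]'
python3 -m creep '[{"ax":0,"ay":0,"az":0,"x":10,"y":-30,"z":30,"claw":-0.45},{"ax":0,"ay":0,"az":0,"x":10,"y":0,"z":0,"claw":-0.45},{"ax":0,"ay":0,"az":0,"x":0,"y":0,"z":0,"claw":-0.45},{"ax":0,"ay":0,"az":0,"x":0,"y":0,"z":0,"claw":-0.45}]'
python3 - <<'E'
from h import *
c=cam("wrist"); st(); cv2.imwrite("pics/w12.png",c[0])
u,v=proj(c,[.52,.2,.06]).astype(int); print(u,v, proj(c,[.663,.197,.25]))
cv2.imwrite("pics/w12z.png",cv2.resize(c[0][0:300,150:550],(800,600)))
E
```

```text
time_s: 37.05
tool_pos: [0.5248, 0.0752, 0.2656]
eef_rot: [2.152, 2.25, -0.033]
force: [1.0, -0.2, -0.5]
gripper_width: 0.0239
finger_force: 0.0
time_s: 37.45
tool_pos: [0.5432, 0.0461, 0.2921]
eef_rot: [2.153, 2.249, -0.033]
force: [-0.2, -0.3, 0.5]
gripper_width: 0.024
finger_force: 0.0
37.5 [0.5429 0.0463 0.2917] [ 2.153  2.249 -0.034] [ 0.5 -0.  -0.1] 0.0239 0.0 [-0.04 -0.01  1.65 -0.03  1.5  -0.08]
298 19 [609.60889337 -53.23523415]
```

View pics/w12z.png

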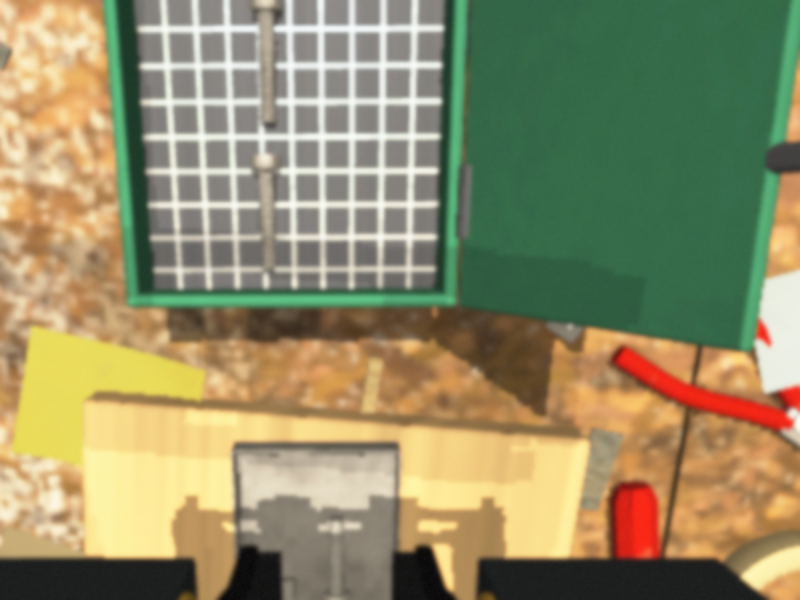

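```bash
python3 -m creep '[{"ax":0,"ay":0,"az":0,"x":0,"y":0,"z":40,"claw":-0.1},{"ax":0,"ay":0,"az":0,"x":20,"y":10,"z":40,"claw":-0.1},{"ax":0,"ay":0,"az":0,"x":20,"y":20,"z":40,"claw":-0.1},{"ax":0,"ay":0,"az":0,"x":20,"y":20,"z":10,"claw":-0.1},{"ax":0,"ay":0.03,"az":0,"x":0,"y":0,"z":0,"claw":-0.1},{"ax":0,"ay":0,"az":0,"x":0,"y":0,"z":0,"claw":-0.1}]'
python3 - <<'E'
from h import *
c=cam("wrist"); st(); cv2.imwrite("pics/w13.png",c[0])
print(proj(c,[.669,.193,.256]))
cv2.imwrite("pics/w13z.png",cv2.resize(c[0][0:300],(800,375)))
E
```

```text
time_s: 38.1
tool_pos: [0.6039, 0.097, 0.4216]
eef_rot: [2.165, 2.267, -0.067]
force: [-0.2, -0.0, -0.3]
gripper_width: 0.039
finger_force: 0.0
38.15 [0.6036 0.0965 0.4214] [ 2.166  2.266 -0.067] [-0.6 -0.7 -0.7] 0.0389 0.0 [ 0.05  0.17  1.22 -0.04  1.78 -0.  ]
[414.97099949  90.10088161]
```

View pics/w13z.png

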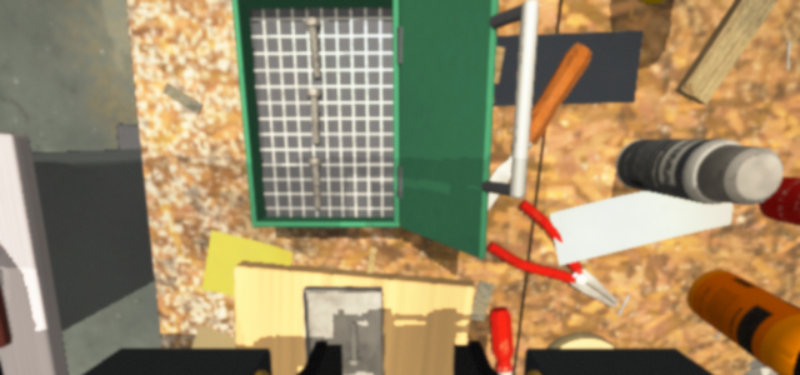

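```bash
python3 -m creep '[{"ax":0,"ay":-0.062,"az":0,"x":22,"y":34,"z":0,"claw":-0.1},{"ax":0,"ay":0,"az":0,"x":22,"y":34,"z":0,"claw":-0.1},{"ax":0,"ay":0,"az":0,"x":23,"y":35,"z":-20,"claw":-0.1},{"ax":0,"ay":0,"az":0,"x":0,"y":0,"z":-40,"claw":-0.1},{"ax":0,"ay":0,"az":0,"x":0,"y":0,"z":-40,"claw":-0.1},{"ax":0,"ay":0,"az":0,"x":0,"y":0,"z":-35,"claw":-0.1},{"ax":0,"ay":0,"az":0,"x":0,"y":0,"z":-30,"claw":-0.1},{"ax":0,"ay":0,"az":0,"x":0,"y":0,"z":-12,"claw":-0.1},{"ax":0,"ay":0,"az":0,"x":0,"y":0,"z":0,"claw":-0.1}]'
python3 -m creep '[{"ax":0,"ay":0,"az":0,"x":0,"y":0,"z":0,"claw":-1},{"ax":0,"ay":0,"az":0,"x":0,"y":0,"z":0,"claw":-1},{"ax":0,"ay":0,"az":0,"x":0,"y":0,"z":0,"claw":-1},{"ax":0,"ay":0,"az":0,"x":0,"y":0,"z":0,"claw":-1}]' 30
```

```text
time_s: 39.05
tool_pos: [0.6691, 0.1981, 0.2434]
eef_rot: [2.139, 2.232, -0.003]
force: [0.6, 0.3, -0.2]
gripper_width: 0.0393
finger_force: 0.0
time_s: 39.45
tool_pos: [0.6717, 0.1986, 0.248]
eef_rot: [2.136, 2.228, 0.006]
force: [0.5, -0.4, -0.0]
gripper_width: 0.0151
finger_force: 0.0
```

```bash
python3 -m creep '[{"ax":0,"ay":0,"az":0,"x":0,"y":0,"z":0,"claw":-1},{"ax":0,"ay":0,"az":0,"x":0,"y":0,"z":0,"claw":-1}]' 30
```

```text
time_s: 39.65
tool_pos: [0.6718, 0.1986, 0.2474]
eef_rot: [2.136, 2.228, 0.006]
force: [1.3, 0.9, 2.9]
gripper_width: 0.0091
finger_force: 30.0
```

Run:
```python
import numpy as np
t=2-np.arange(26)*.08; x=-186*np.cos(t); z=186*np.sin(t)
print([(float(a),float(b)) for a,b in np.round(np.c_[np.diff(x),np.diff(z)],1)])
```

```text
[(-13.8, 5.6), (-14.2, 4.5), (-14.5, 3.4), (-14.7, 2.2), (-14.8, 1.0), (-14.9, -0.2), (-14.8, -1.3), (-14.7, -2.5), (-14.4, -3.7), (-14.1, -4.8), (-13.6, -5.9), (-13.1, -7.0), (-12.5, -8.0), (-11.8, -9.0), (-11.1, -9.9), (-10.2, -10.8), (-9.4, -11.6), (-8.4, -12.3), (-7.4, -12.9), (-6.3, -13.5), (-5.2, -13.9), (-4.1, -14.3), (-3.0, -14.6), (-1.8, -14.8), (-0.6, -14.9)]
```

```bash
python3 -m creep '[{"ax":0,"ay":0,"az":0,"x":-13.8,"y":-0.6,"z":5.6,"claw":-1},{"ax":0,"ay":0,"az":0,"x":-14.2,"y":-0.6,"z":4.5,"claw":-1},{"ax":0,"ay":0,"az":0,"x":-14.5,"y":-0.6,"z":3.4,"claw":-1},{"ax":0,"ay":0,"az":0,"x":-14.7,"y":-0.6,"z":2.2,"claw":-1},{"ax":0,"ay":0,"az":0,"x":-14.8,"y":-0.6,"z":1,"claw":-1},{"ax":0,"ay":0,"az":0,"x":-14.9,"y":-0.6,"z":-0.2,"claw":-1},{"ax":0,"ay":0,"az":0,"x":-14.8,"y":-0.6,"z":-1.3,"claw":-1}]' 
python3 -m creep '[{"ax":0,"ay":0,"az":0,"x":-14.7,"y":-0.6,"z":-2.5,"claw":-1},{"ax":0,"ay":0,"az":0,"x":-14.4,"y":-0.6,"z":-3.7,"claw":-1},{"ax":0,"ay":0,"az":0,"x":-14.1,"y":-0.6,"z":-4.8,"claw":-1},{"ax":0,"ay":0,"az":0,"x":-13.6,"y":-0.6,"z":-5.9,"claw":-1},{"ax":0,"ay":0,"az":0,"x":-13.1,"y":-0.6,"z":-7,"claw":-1},{"ax":0,"ay":0,"az":0,"x":-12.5,"y":-0.5,"z":-8,"claw":-1},{"ax":0,"ay":0,"az":0,"x":-11.8,"y":-0.5,"z":-9,"claw":-1},{"ax":0,"ay":0,"az":0,"x":-11.1,"y":-0.5,"z":-9.9,"claw":-1}]'
```

```text
time_s: 40.35
tool_pos: [0.5702, 0.194, 0.2634]
eef_rot: [2.135, 2.227, 0.008]
force: [1.5, -1.9, 4.0]
gripper_width: 0.0084
finger_force: 30.0
time_s: 41.15
tool_pos: [0.4642, 0.1895, 0.2113]
eef_rot: [2.136, 2.228, 0.005]
force: [0.1, -0.4, 2.2]
gripper_width: 0.0086
finger_force: 30.0
```

```bash
python3 -m creep '[{"ax":0,"ay":0,"az":0,"x":-10.2,"y":-0.4,"z":-10.8,"claw":-1},{"ax":0,"ay":0,"az":0,"x":-9.4,"y":-0.4,"z":-11.6,"claw":-1},{"ax":0,"ay":0,"az":0,"x":-8.4,"y":-0.3,"z":-12.3,"claw":-1},{"ax":0,"ay":0,"az":0,"x":-7.4,"y":-0.3,"z":-12.9,"claw":-1},{"ax":0,"ay":0,"az":0,"x":-6.3,"y":-0.2,"z":-13.5,"claw":-1},{"ax":0,"ay":0,"az":0,"x":-5.2,"y":-0.2,"z":-13.9,"claw":-1}]'
python3 -m creep '[{"ax":0,"ay":0,"az":0,"x":-4.1,"y":-0.2,"z":-14.3,"claw":-1},{"ax":0,"ay":0,"az":0,"x":-3,"y":-0.1,"z":-14.6,"claw":-1},{"ax":0,"ay":0,"az":0,"x":-1.8,"y":0,"z":-14.8,"claw":-1},{"ax":0,"ay":0,"az":0,"x":-0.6,"y":0,"z":-10,"claw":-1},{"ax":0,"ay":0,"az":0,"x":0,"y":0,"z":0,"claw":-1}]'
```

```text
time_s: 41.75
tool_pos: [0.4164, 0.1876, 0.1347]
eef_rot: [2.137, 2.23, 0.002]
force: [-0.5, -3.3, 0.5]
gripper_width: 0.0087
finger_force: 30.0
time_s: 42.25
tool_pos: [0.4065, 0.1873, 0.0802]
eef_rot: [2.138, 2.23, -0.0]
force: [-2.4, -3.4, 0.0]
gripper_width: 0.0089
finger_force: 30.0
```

```bash
python3 -m creep '[{"ax":0,"ay":0,"az":0,"x":0,"y":0,"z":-4,"claw":-1},{"ax":0,"ay":0,"az":0,"x":0,"y":0,"z":-3,"claw":-1},{"ax":0,"ay":0,"az":0,"x":0,"y":0,"z":0,"claw":-1}]'
python3 -m creep '[{"ax":0,"ay":0,"az":0,"x":0,"y":0,"z":0,"claw":-0.45},{"ax":0,"ay":0,"az":0,"x":0,"y":0,"z":0,"claw":-0.45},{"ax":0,"ay":0,"az":0,"x":0,"y":0,"z":25,"claw":-0.45},{"ax":0,"ay":0,"az":0,"x":0,"y":0,"z":45,"claw":-0.45},{"ax":0,"ay":0,"az":0,"x":10,"y":0,"z":45,"claw":-0.45},{"ax":0,"ay":0,"az":0,"x":25,"y":15,"z":30,"claw":-0.45},{"ax":0,"ay":0,"az":0,"x":25,"y":20,"z":10,"claw":-0.45},{"ax":0,"ay":0,"az":0,"x":25,"y":20,"z":0,"claw":-0.45},{"ax":0,"ay":0,"az":0,"x":15,"y":20,"z":0,"claw":-0.45},{"ax":0,"ay":0,"az":0,"x":0,"y":0,"z":0,"claw":-0.45}]'
python3 - <<'E'
from h import *
monitor.sense()
import time
c=cam("wrist"); st(); cv2.imwrite("pics/w14.png",c[0])
for p in ([.509,.3516,.07],[.509,.3516,.099]): print(proj(c,p))
g=cv2.cvtColor(c[0],cv2.COLOR_BGR2HSV)
# ring: bright grey; red tick; orange line; white line
R=Ro.identity()
red=((g[...,0]<6)|(g[...,0]>174))&(g[...,1]>170)&(g[...,2]>120)
org=(g[...,0]>9)&(g[...,0]<22)&(g[...,1]>150)&(g[...,2]>180)
u,v=proj(c,[.51,.3516,.06])
for n,m,z in(("red",red,.055),("org",org,.07)):
    k,l,s,ce=cv2.connectedComponentsWithStats(m.astype(np.uint8))
    for i in range(1,k):
        if s[i,4]>8 and np.hypot(*(ce[i]-[u,v]))<120: print(n,s[i,4],np.round(ce[i],1),np.round(onz(c,ce[i],z)[:2],4))
x0,y0=int(u)-75,max(0,int(v)-75)
cv2.imwrite("pics/w14z.png",cv2.resize(c[0][y0:y0+150,x0:x0+150],(600,600),interpolation=cv2.INTER_CUBIC)); print(x0,y0)
E
```

```text
time_s: 42.55
tool_pos: [0.4064, 0.1874, 0.076]
eef_rot: [2.138, 2.231, -0.002]
force: [-11.0, -5.8, 12.3]
gripper_width: 0.0091
finger_force: 30.0
time_s: 43.55
tool_pos: [0.5096, 0.265, 0.2304]
eef_rot: [2.136, 2.231, 0.008]
force: [-0.2, -0.1, 0.5]
gripper_width: 0.024
finger_force: 0.0
43.6 [0.5084 0.2638 0.2301] [2.136 2.231 0.005] [-0.4 -0.2  0. ] 0.0236 0.0 [ 0.37  0.08  1.67 -0.05  1.37  0.33]
[314.08046719  98.57560262]
[315.37994961  97.34629669]
red 109 [361.  121.1] [0.5482 0.3364]
org 12 [298.2   1. ] [0.495  0.4166]
org 31 [279.2   5. ] [0.4816 0.4133]
org 100 [303.5  14.7] [0.4991 0.4081]
org 49 [361.8  13.2] [0.5409 0.4112]
org 34 [289.4  18.5] [0.489  0.4051]
org 22 [275.   22.5] [0.4788 0.402 ]
org 16 [217.1  89.5] [0.4362 0.3547]
org 67 [247.3 100.8] [0.4586 0.3477]
org 12 [432.7 119.2] [0.6021 0.3406]
org 9 [201.7 130.1] [0.4235 0.3247]
org 165 [427.5 140.4] [0.6001 0.3244]
239 24
```

View pics/w14z.png

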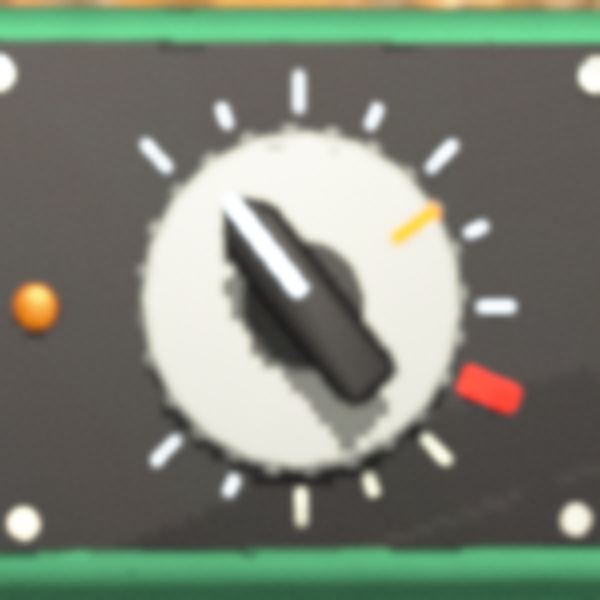

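```bash
cat >> h.py <<'E'
def dial(c,ax=(.509,.352)):
    hsv=cv2.cvtColor(c[0],cv2.COLOR_BGR2HSV); ang={}
    X,Y=np.meshgrid(np.linspace(-.05,.05,401),np.linspace(-.05,.05,401)); r=np.hypot(X,Y)
    def rect(z):
        pts=np.stack([X.ravel()+ax[0],Y.ravel()+ax[1],np.full(X.size,z)],1)
        p=(c[1]@(c[2].T@(pts-c[3]).T)); p=(p[:2]/p[2]).astype(np.float32)
        return cv2.remap(c[0],p[0].reshape(X.shape),p[1].reshape(X.shape),cv2.INTER_LINEAR)
    a=rect(.055); h=cv2.cvtColor(a,cv2.COLOR_BGR2HSV); m=((h[...,0]<6)|(h[...,0]>174))&(h[...,1]>150)&(h[...,2]>100)&(r>.033)
    print("red",np.degrees(np.arctan2(Y[m].mean(),X[m].mean())),np.hypot(Y[m].mean(),X[m].mean()),m.sum())
    a=rect(.07); h=cv2.cvtColor(a,cv2.COLOR_BGR2HSV); m=(h[...,0]>9)&(h[...,0]<28)&(h[...,1]>110)&(h[...,2]>150)&(r>.017)&(r<.033)
    print("heat",np.degrees(np.arctan2(Y[m].mean(),X[m].mean())),np.hypot(Y[m].mean(),X[m].mean()),m.sum())
    m=(h[...,2]>150)&(h[...,1]<60)&(r<.037); print("ring c",ax[0]+(X[m].min()+X[m].max())/2,ax[1]+(Y[m].min()+Y[m].max())/2,np.ptp(X[m]))
    a=rect(.099); h=cv2.cvtColor(a,cv2.COLOR_BGR2HSV); m=((h[...,2]>170)&(h[...,1]<70)&(r<.02)).astype(np.uint8)
    n,l,s,ce=cv2.connectedComponentsWithStats(m)
    for i in range(1,n):
        if s[i,4]<60: continue
        P=np.c_[X[l==i],Y[l==i]]; mu=P.mean(0); w,v=np.linalg.eigh(np.cov((P-mu).T)); e=v[:,1]; q=(P-mu)@e
        print("white",s[i,4],np.round(mu+ax,4),"axis",np.degrees(np.arctan2(e[1],e[0])),"L",np.ptp(q),"W",np.ptp((P-mu)@v[:,0]),"ends",np.round(mu+ax+e*q.min(),4),np.round(mu+ax+e*q.max(),4))
    cv2.imwrite("pics/rect.png",a[::-1])
E
python3 - <<'E'
from h import *
c=cam("wrist"); dial(c)
E
```

```text
red -21.503467751927698 0.042263226843525195 1297
heat 34.06153392077597 0.025503090855723082 325
ring c 0.511875 0.352 0.06775
white 11178 [0.5088 0.3552] axis -151.57483051159895 L 0.039860876191116876 W 0.03815053315155323 ends [0.5251 0.364 ] [0.4901 0.3451]
```

Run:
```python
from h import *
c=cam("wrist"); f=lambda a,b:onz(c,(239+a/4,24+b/4),.099)[:2]
t,s,e=f(230,197),f(300,292),(f(352,402)+f(396,368))/2
for a in(s,e): d=t-a; print(np.round(a,4),np.round(t,4),np.linalg.norm(d),np.degrees(np.arctan2(d[1],d[0])))
print((t+e)/2)
```

```text
[0.506  0.3496] [0.4936 0.3642] 0.019216190553808705 130.3910435750328
[0.5196 0.3348] [0.4936 0.3642] 0.039326991030656164 131.47881377838186
[0.50658603 0.34948471]
```

```bash
python3 -m creep '[{"ax":0,"ay":0,"az":0.134,"x":0,"y":18,"z":-10,"claw":-0.3},{"ax":0,"ay":0,"az":0.134,"x":0,"y":18,"z":-10,"claw":-0.3},{"ax":0,"ay":0,"az":0.134,"x":0,"y":18,"z":-20,"claw":-0.3},{"ax":0,"ay":0,"az":0.134,"x":0,"y":18,"z":-20,"claw":-0.3},{"ax":0,"ay":0,"az":0.134,"x":0,"y":15,"z":-20,"claw":-0.3},{"ax":0,"ay":0,"az":0,"x":0,"y":0,"z":-20,"claw":-0.3},{"ax":0,"ay":0,"az":0,"x":0,"y":0,"z":0,"claw":-0.3},{"ax":0,"ay":0,"az":0,"x":0,"y":0,"z":0,"claw":-0.3}]'
python3 - <<'E'
from h import *
st(); s=monitor.sense()["eef_rot"]; print(2*np.degrees(np.arctan2(s[1],s[0]))-90)
E
```

```text
time_s: 44.5
tool_pos: [0.5074, 0.349, 0.1305]
eef_rot: [1.288, 2.811, 0.03]
force: [1.1, 0.2, -0.3]
gripper_width: 0.0304
finger_force: 0.0
44.5 [0.5074 0.349  0.1305] [1.288 2.811 0.03 ] [ 1.1  0.2 -0.3] 0.0304 0.0 [ 0.49  0.25  1.68 -0.03  1.17 -0.21]
40.76859817264972
```

```bash
python3 -m creep '[{"ax":0,"ay":0,"az":0,"x":0.5,"y":1.5,"z":-20,"claw":-0.3},{"ax":0,"ay":0,"az":0,"x":0,"y":0,"z":-20,"claw":-0.3},{"ax":0,"ay":0,"az":0,"x":0,"y":0,"z":-9,"claw":-0.3},{"ax":0,"ay":0,"az":0,"x":0,"y":0,"z":0,"claw":-0.3},{"ax":0,"ay":0,"az":0,"x":0,"y":0,"z":0,"claw":-1},{"ax":0,"ay":0,"az":0,"x":0,"y":0,"z":0,"claw":-1},{"ax":0,"ay":0,"az":0,"x":0,"y":0,"z":0,"claw":-1},{"ax":0,"ay":0,"az":0,"x":0,"y":0,"z":0,"claw":-1}]' 15
```

```text
time_s: 45.3
tool_pos: [0.509, 0.3516, 0.0824]
eef_rot: [1.286, 2.81, 0.033]
force: [0.6, -0.4, 3.0]
gripper_width: 0.0122
finger_force: 14.9
```

```bash
python3 -m creep '[{"ax":0,"ay":0,"az":-0.14,"x":0,"y":0,"z":0,"claw":-1},{"ax":0,"ay":0,"az":-0.14,"x":0,"y":0,"z":0,"claw":-1},{"ax":0,"ay":0,"az":-0.14,"x":0,"y":0,"z":0,"claw":-1},{"ax":0,"ay":0,"az":-0.14,"x":0,"y":0,"z":0,"claw":-1},{"ax":0,"ay":0,"az":-0.14,"x":0,"y":0,"z":0,"claw":-1},{"ax":0,"ay":0,"az":-0.14,"x":0,"y":0,"z":0,"claw":-1},{"ax":0,"ay":0,"az":-0.14,"x":0,"y":0,"z":0,"claw":-1},{"ax":0,"ay":0,"az":-0.14,"x":0,"y":0,"z":0,"claw":-1},{"ax":0,"ay":0,"az":-0.14,"x":0,"y":0,"z":0,"claw":-1}]'
python3 -m creep '[{"ax":0,"ay":0,"az":-0.14,"x":0,"y":0,"z":0,"claw":-1},{"ax":0,"ay":0,"az":-0.14,"x":0,"y":0,"z":0,"claw":-1},{"ax":0,"ay":0,"az":-0.14,"x":0,"y":0,"z":0,"claw":-1},{"ax":0,"ay":0,"az":-0.14,"x":0,"y":0,"z":0,"claw":-1},{"ax":0,"ay":0,"az":-0.14,"x":0,"y":0,"z":0,"claw":-1},{"ax":0,"ay":0,"az":-0.14,"x":0,"y":0,"z":0,"claw":-1},{"ax":0,"ay":0,"az":-0.14,"x":0,"y":0,"z":0,"claw":-1},{"ax":0,"ay":0,"az":-0.14,"x":0,"y":0,"z":0,"claw":-1},{"ax":0,"ay":0,"az":-0.14,"x":0,"y":0,"z":0,"claw":-1},{"ax":0,"ay":0,"az":0,"x":0,"y":0,"z":0,"claw":-1}]'
python3 - <<'E'
from h import *
st(); s=monitor.sense()["eef_rot"]; print(2*np.degrees(np.arctan2(s[1],s[0]))-90)
E
```

```text
time_s: 46.2
tool_pos: [0.5099, 0.3515, 0.0824]
eef_rot: [2.698, 1.504, -0.015]
force: [2.7, -0.7, 1.2]
gripper_width: 0.0124
finger_force: 14.9
time_s: 47.2
tool_pos: [0.51, 0.3506, 0.0824]
eef_rot: [3.085, -0.37, -0.059]
force: [4.2, -3.7, 4.5]
gripper_width: 0.0121
finger_force: 14.9
47.2 [0.51   0.3506 0.0824] [ 3.085 -0.37  -0.059] [ 4.2 -3.7  4.5] 0.0121 14.9 [ 0.48  0.38  1.61 -0.01  1.21  2.29]
-103.67397443471816
```

```bash
python3 -m creep '[{"ax":0,"ay":0,"az":0,"x":0,"y":0,"z":0,"claw":-1},{"ax":0,"ay":0,"az":0,"x":0,"y":0,"z":0,"claw":-1}]'
python3 - <<'E'
from h import *
s=monitor.sense()["eef_rot"]; print(2*np.degrees(np.arctan2(s[1],s[0]))-90)
E
```

```text
time_s: 47.4
tool_pos: [0.51, 0.3506, 0.0824]
eef_rot: [3.086, -0.361, -0.058]
force: [4.5, -4.9, 4.2]
gripper_width: 0.0119
finger_force: 14.9
-103.33861382335057
```

```bash
python3 -m creep '[{"ax":0,"ay":0,"az":-0.08,"x":0,"y":0,"z":0,"claw":-1},{"ax":0,"ay":0,"az":-0.063,"x":0,"y":0,"z":0,"claw":-1},{"ax":0,"ay":0,"az":0,"x":0,"y":0,"z":0,"claw":-1},{"ax":0,"ay":0,"az":0,"x":0,"y":0,"z":0,"claw":-1}]'
python3 - <<'E'
from h import *
s=monitor.sense()["eef_rot"]; print(2*np.degrees(np.arctan2(s[1],s[0]))-90)
E
```

```text
time_s: 47.8
tool_pos: [0.5099, 0.3505, 0.0824]
eef_rot: [3.055, -0.581, -0.062]
force: [4.3, -5.3, 4.6]
gripper_width: 0.0119
finger_force: 14.9
-111.5335870003534
```

```bash
python3 -m creep '[{"ax":0,"ay":0,"az":0,"x":0,"y":0,"z":0,"claw":-0.5},{"ax":0,"ay":0,"az":0,"x":0,"y":0,"z":0,"claw":-0.4},{"ax":0,"ay":0,"az":0,"x":0,"y":0,"z":25,"claw":-0.4},{"ax":0,"ay":0,"az":0,"x":0,"y":0,"z":40,"claw":-0.4},{"ax":0,"ay":0,"az":0,"x":-20,"y":8,"z":45,"claw":-0.4},{"ax":0,"ay":0,"az":0,"x":-30,"y":12,"z":40,"claw":-0.4},{"ax":0,"ay":0,"az":0,"x":-32,"y":12,"z":0,"claw":-0.4},{"ax":0,"ay":0,"az":0,"x":0,"y":0,"z":0,"claw":-0.4},{"ax":0,"ay":0,"az":0,"x":0,"y":0,"z":0,"claw":-0.4}]'
python3 - <<'E'
from h import *
c=cam("wrist"); st(); cv2.imwrite("pics/w15.png",c[0]); dial(c)
u,v=proj(c,[.509,.352,.08]); print(u,v); x0,y0=int(u)-75,max(0,int(v)-75); print(x0,y0)
cv2.imwrite("pics/w15z.png",cv2.resize(c[0][y0:y0+150,x0:x0+150],(600,600),interpolation=cv2.INTER_CUBIC))
E
```

```text
time_s: 48.7
tool_pos: [0.426, 0.3833, 0.2297]
eef_rot: [3.055, -0.582, -0.068]
force: [-0.2, -0.2, -0.9]
gripper_width: 0.0258
finger_force: 0.0
48.75 [0.4266 0.3828 0.2292] [ 3.054 -0.584 -0.069] [-0.7  0.1  0.1] 0.0264 0.0 [0.59 0.14 1.61 0.01 1.45 2.54]
red -21.559862311026755 0.042245880483053354 1259
heat 34.11920831099935 0.025684620758166042 368
ring c 0.514625 0.352 0.06225000000000001
white 2422 [0.5028 0.3376] axis 155.75417495608684 L 0.03222589864819127 W 0.010322064721133865 ends [0.5164 0.3315] [0.487  0.3447]
white 1124 [0.5187 0.347 ] axis 158.75830578125922 L 0.01839429882810258 W 0.003989044829730401 ends [0.5272 0.3437] [0.5101 0.3504]
white 4874 [0.5166 0.3622] axis 145.0102554860642 L 0.033506329282832314 W 0.017039576530237483 ends [0.5317 0.3516] [0.5042 0.3708]
307.7562362903974 94.46471489717709
232 19
```

View pics/w15z.png

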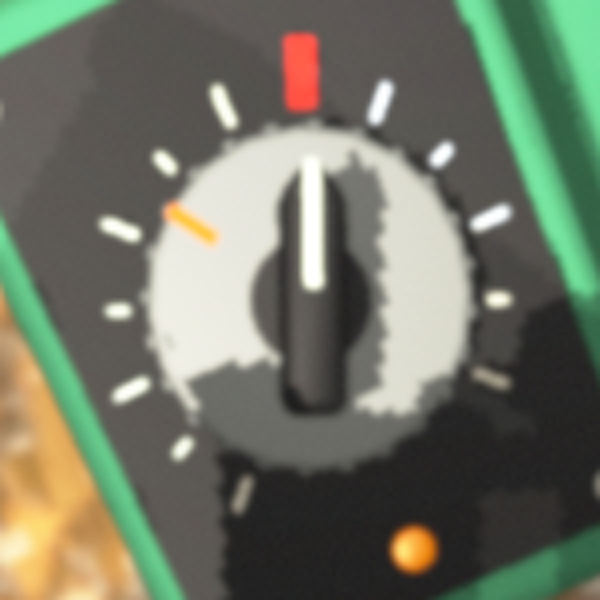

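Run:
```python
from h import *
c=cam("side"); cv2.imwrite("pics/s1.png",c[0])
print(ticket.hand_in())
```

```text
the job is handed in; nothing more can be done
None
```

I've handed the job in: both dry bolts are in the tin tray, the three washed bolts lie flat and apart on the mesh, and the lid is shut. With the lid shut, I turned the timer clockwise to the red mark (about 1–2° past its centre by my measurement); the heat ring did not move, and the tape measure, screwdriver and jar were left alone.

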